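Ease the shelf clips off a grooved post and box them up

ROBOT

A 7-joint arm with a two-finger parallel gripper is mounted at the origin on the work surface. World frame = base frame: x ahead of the robot, y to its left, z up, the work surface at z = 0. Lengths are in m, angles in rad, forces in N, time in s.
With the tool pointing down it reaches from about 0.4 to 0.85 m from the base axis. Payload 10.4 kg.
Tool frame: the origin (TCP) lies on the centre line of the jaws, within the pads' length; the fingertips stand 8 mm ahead of it and the grasp point (between the pads) lies 11 mm behind it (r.finger_overhang is the distance from the TCP to the fingertips, in m); z points along the fingers, y is the line along which they close (so a half turn about z gives the same grasp; the last joint's range is limited). The gripper opens to 87 mm and grips with 3 to 60 N. Pads are 19 mm wide; open, the fingers measure 117 mm over their backs; the gripper's body (75 mm by 190 mm) begins 51 mm behind the grasp point.
Start: joints at [-1.191, 0.332, -0.065, 1.46, 0.022, 1.35, -0.088], TCP at [0.245, 0.575, 0.198] pointing down, gripper open.
Joint ranges: [-2.6, 2.6], [-0.5, 2.12], [-1.47, 1.34], [0.16, 2.42], [-1.27, 4.41], [0.06, 2.06], [-2.6, 2.6]. Speed limits (rad/s): [2.22, 2.22, 2.79, 2.79, 3.14, 3.14, 3.14].

INTERFACE

Orientations are given as a unit quaternion [x, y, z, w].
In Python, from bench import r, vision gives the robot as it stands.
- The arm moves only by the tool drive_tool, never from a script. Its argument "series" is a list of rows, each a list of 2 entries, a list of its own where there are three numbers: the shift along the world's x, y, z in cm, then the turn about the world's z in degrees. A call has exactly 10 rows; each row shifts and turns the commanded pose from where the row before left it; what a row does not reach is not made up. A row lasts 1/8 s, in which the tool goes at most 62.5 mm and 10.7 degrees, less where a joint would pass 70% of its speed; a pose out of reach is approached as far as the arm can. A call with a gripper value outside its range is refused whole. "hand" is the closure, from 0 (fully open) to 1 (shut), set as the call begins (left out, the last holds). The fingers move at their own pace and stop on an object; "newtons" is the grip in N (left out, the last holds). Time passes only in rows, so rows that do not move let the fingers close, or fill a call up. It gives the time, the measured TCP pose, the force, the opening and the grip force at its end, in the units of the state.
- r.read_state(): the state, without advancing time (a new reading comes with each control period).
- vision.camera(name): name is "scene" or "top" or "wrist"; returns a dict with "color" (400x640x3 uint8, red, green, blue), "intrinsics" (3x3 intrinsics, pixels), "R" (3x3) and "t" (3): a world point X has camera coordinates R X + t; the wrist camera has in their place "mount" (4x4, takes a point from camera to tool coordinates, whose origin is the TCP and whose axes are the flange's). Camera axes: x right, y down, z forward; pixel columns grow to the right and rows downward; lengths in m; the calibration is good to about 2 mm. A picture is of the moment at which its call begins: read the wrist's pose just before it. There is no depth.
- r.close_job(): hands the job in; it is judged then, once.
The state is a dict: "time": time; "joint_positions": joint angles; "joint_vel": joint speeds; "joint_torque": joint torques, N m; "ee_pos": TCP position; "eef_rot": TCP orientation; "ft_force": force on the tool from outside, world axes, zero at the start; "torque": the same for the moment, N m; "width": finger opening in m; "grip_force": force on a finger pad.
Only numpy, scipy, OpenCV 4.12 (cv2) and the standard library are available. Lean on these libraries where they do the work, as an engineer would, in place of code of your own. Each camera call takes 0.05 s, during which the arm holds its last target. There are 200 camera calls.

TASK

We are moving out and the wire shelving is coming apart: take every spring clip off the grooved chrome post with the wooden wedge, sliding it along the top of the post under the clip's bow until the legs spread and the clip rides up off the post - do not pull or push on a clip with the gripper while it is still snapped on. Put all the clips in the clear box, lay the wedge back on the counter, and finish by dropping the lid into the box's rebated rim so that it sits flat, square and flush. Leave the mug, the tape gun and the marker tray where they are.

Things in the scene. Friction and masses are not known exactly. Their poses are not given: they have to be found in the camera images.
- post_mid (a point): Middle of the axis of the chrome shelving post: a fixed 30 mm round bar, 420 mm long, level along this point's y axis, 64 mm above the counter (z up). Two timber cradles (60 mm wide, 20 mm long, tops 5 mm below the axis) hold it 190 mm either side of the middle. Four necked grooves (24 mm diameter, 38 mm long) lie at y = -142.5, -47.5, 47.5, 142.5 mm, full-diameter lands between.
- groove1 (a point): Centre of groove 1 on the post's axis, at y = -142.5 mm from post_mid (axes as post_mid). Clip 1, if present, starts snapped into it.
- groove2 (a point): Centre of groove 2 on the post's axis, at y = -47.5 mm from post_mid (axes as post_mid). Clip 2, if present, starts snapped into it.
- groove3 (a point): Centre of groove 3 on the post's axis, at y = 47.5 mm from post_mid (axes as post_mid). Clip 3, if present, starts snapped into it.
- groove4 (a point): Centre of groove 4 on the post's axis, at y = 142.5 mm from post_mid (axes as post_mid). Clip 4, if present, starts snapped into it.
- clip1_mid (a point): Centre (half-way up) of spring clip 1: black nylon, 68 mm high (z, legs to thumb tab), 44 mm wide over the legs (x), 36 mm long along the post (y), 45 g. Seated, it is 16 mm above the post axis. Bow: 8 mm round crossbar along x at mid-length, underside 8 mm above this point, 9 mm above the post's lands. Thumb tab: 9 mm thick (x), 24 mm long (y), 14 to 34 mm above this point.
- clip2_mid (a point): Clip 2, like clip 1 (three or four clips are present, an absent one reads None). Under the bow a tunnel runs along the post, 38 mm clear between the cheeks, 21 mm between two low ribs. Two sprung legs hook under the post; lifting the bow 10 to 13 mm spreads them past the post's widest point and the clip then lifts off freely, pitched on the wedge.
- clip3_mid (a point): Clip 3, like clip 1. Raising a seated clip takes about 10 N; the wedge then needs a push of about 15 N along the post. The ends of the groove stop the clip from sliding along the post (1 mm play). Clip on post: friction about 0.3.
- clip4_mid (a point): Clip 4, like clip 1. A clip that is off but set down on the post sits loosely astride it, higher by about 20 mm.
- wedge_grip (a point): Centre of the beech wedge's handle: block 26 mm wide (x), 60 mm long (y), 44 mm high (z, underside 22 mm below this point). From its -y face a solid blade 14 mm wide, 110 mm long: underside level with the handle's, top sloping from 30 mm high at the handle to 4 mm at the tip. Whole wedge 170 mm, 140 g. It starts flat on its underside on the counter.
- wedge_tip (a point): Tip of the wedge's blade, 140 mm towards -y of the handle's centre, 3 mm above the underside; axes as wedge_grip. The tip's underside is relieved 1.5 mm over the last 12 mm. Blade friction about 0.25: a clip riding on the blade stays with the tip raised about 12 degrees and slides off when the tip is lowered 30 degrees or more.
- box_rim (a point): Centre of the mouth of the clear plastic box, level with its rim, 95 mm above the counter, z up. Box 150 (x) by 210 mm (y) outside, walls and floor 4 mm, fixed, on the left or the right. Inside the rim a rebate 142 by 202 mm, 8 mm deep, on a ledge 6 mm wide, 4 mm thick all round (opening below it 130 by 190 mm).
- lid_grip (a point): Centre of the upright grip bar of the grey drop-in lid. Panel 138 (x) by 198 (y) by 8 mm, lower 3 mm set in 2 mm all round; bar 14 (x) by 80 (y) by 30 mm high on it. This point is 15 mm above the panel's top, 23 mm above the lid's underside. 180 g. Starts right way up on the counter. Seated, the panel's top is flush with the rim.
- mug: White ceramic mug, 84 mm across, 95 mm high, handle at its +y; origin under its centre. To be left alone.
- tape_gun: Orange hand-held tape gun lying on its side, about 200 by 150 mm, 55 mm high; origin under the tape roll's centre. To be left alone.
- marker_tray: Hard grey silicone tray with four capped markers, 170 by 100 mm, 32 mm high; origin under its centre. To be left alone.

How it is judged:
By the outcome, as a careful person would: the job done as asked, in the order asked, and still so for the second after the job is handed in, with the robot touching nothing.
Of clip1, clip2, clip3, clip4 only 3 to 4 are there at a start; the rules pass over those that are not, and their reading is None.
At some moment in a run one of wedge, lid may be knocked a few centimetres aside while the robot is not near it.
Once in a run the grip may slacken for a moment while it holds something.
It also fails if it takes over 210 s, if anything falls off the work surface, if the arm or the gripper's body presses on something with over 40 N, if the wrist force passes 120 N, or if a joint passes its speed limit or range.

## Working session

There is one attempt and no reset: what is moved stays moved. The work goes in short steps, Python scripts to look and compute and a tool call to move; the robot and the scene stay as the last step left them, time stands still between calls to the robot, and variables do not carry over. Pictures are saved under pics/ and viewed, at most 14 in all, crops included, and the job is handed in when it is done.

Besides the shell and the picture viewer there is one more tool, called as name(argument=value, ...), one argument or row to a line, values as JSON. drive_tool: Moves the arm, as the interface text tells. Its arguments: {"type":"object","properties":{"series":{"type":"array"},"hand":{"type":"number"},"newtons":{"type":"number"}},"required":["series"]}

```bash
ls; mkdir -p pics
cat > h.py <<'E'
from bench import r, vision
import numpy as np, cv2
def snap(n,f):
    s=r.read_state(); c=vision.camera(n); cv2.imwrite(f,c["color"][:,:,::-1])
    if n=="wrist":
        from scipy.spatial.transform import Rotation as Ro
        T=np.eye(4);T[:3,:3]=Ro.from_quat(s["eef_rot"]).as_matrix();T[:3,3]=s["ee_pos"]
        M=np.linalg.inv(T@np.array(c["mount"]));c["R"]=M[:3,:3];c["t"]=M[:3,3]
    np.savez(f[:-4]+".npz",K=c["intrinsics"],R=c["R"],t=c["t"])
def back(f,uv,z):
    d=np.load(f[:-4]+".npz");K,R,t=d["K"],d["R"],d["t"]
    ray=R.T@np.linalg.solve(K,[uv[0],uv[1],1]);C=-R.T@t
    return C+ray*(z-C[2])/ray[2]
def proj(f,X):
    d=np.load(f[:-4]+".npz");p=d["K"]@(d["R"]@np.array(X)+d["t"]);return p[:2]/p[2]
E
python3 - <<'E'
from h import *
for n in("scene","top"):
    snap(n,f"pics/{n}0.png")
    d=np.load(f"pics/{n}0.npz");print(n,-d["R"].T@d["t"],d["R"].round(2).tolist(),d["K"].tolist())
s=r.read_state();print(s)
E
```

```text
pics
scene [0.88073212 0.53148852 0.72154428] [[-0.9, 0.43, -0.01], [0.32, 0.65, -0.69], [-0.3, -0.62, -0.72]] [[368.0769837305835, 0.0, 317.8167786350824], [0.0, 368.0769837305835, 199.11347771000558], [0.0, 0.0, 1.0]]
top [ 0.42988281 -0.02137409  1.168215  ] [[-0.02, -1.0, -0.01], [-0.99, 0.02, -0.17], [0.17, 0.01, -0.99]] [[500.0125177559889, 0.0, 315.7690317286369], [0.0, 500.0125177559889, 200.59789511913334], [0.0, 0.0, 1.0]]
{'time': 0.1, 'joint_positions': array([-1.19061223,  0.33277838, -0.06469595,  1.4608041 ,  0.02163625,
        1.34988729, -0.08849975]), 'joint_vel': array([-0.00117157, -0.00151047,  0.00111872, -0.00215797, -0.00116696,
        0.00136285, -0.00147772]), 'joint_torque': array([ 2.17263798e-03, -6.24546146e+01,  2.51955155e-02, -3.90719354e+01,
       -6.14188006e-02,  3.66658357e-02,  7.74237446e-05]), 'ee_pos': array([0.24487019, 0.57465864, 0.19767784]), 'eef_rot': array([ 2.00022394e-01,  9.79791148e-01, -5.85667182e-04, -7.45971431e-05]), 'ft_force': array([-0.23197858,  0.03888779,  0.10751925]), 'torque': array([-0.00339815,  0.02089275, -0.01928914]), 'grip_force': 0.0, 'width': 0.0871202996502556}
```

View pics/top0.png

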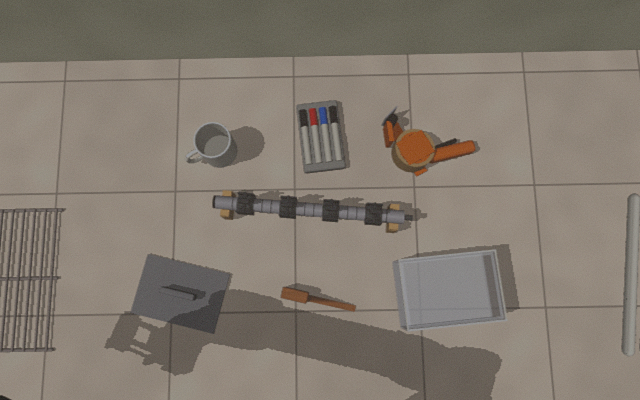

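View pics/scene0.png

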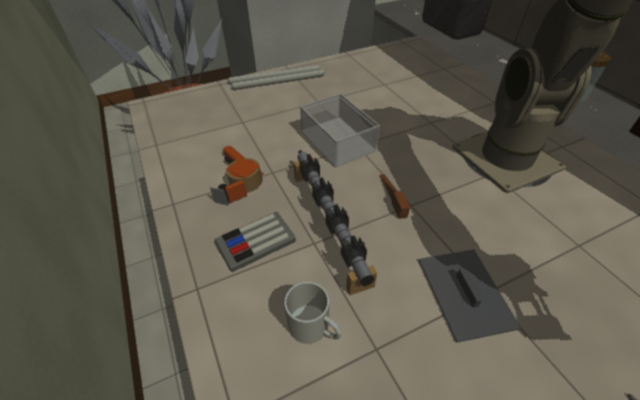

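Run:
```python
from h import *
im=cv2.imread("pics/top0.png")
a=cv2.resize(im[185:325,200:430],None,fx=3.4,fy=3.4,interpolation=cv2.INTER_CUBIC);cv2.imwrite("pics/a.png",a)
b=lambda u,v,z:back("pics/top0.png",(u,v),z).round(3)
print("post ends",b(213,202,.064),b(412,217,.064))
print("clips",[b(*p,.114) for p in((245,204),(288,207),(331,210),(374,214))])
print("box",[b(*p,.095) for p in((399,259),(497,250),(506,320),(406,328))])
print("wedge",b(282,294,.044),b(355,308,.003),b(306,297,.044))
print("lid",[b(*p,.008) for p in((149,255),(231,271),(215,333),(132,315))],b(180,293,.038))
print("mug",b(214,145,.09))
```

```text
post ends [0.622 0.217 0.064] [ 0.58  -0.228  0.064]
clips [array([0.607, 0.137, 0.114]), array([0.599, 0.045, 0.114]), array([ 0.591, -0.047,  0.114]), array([ 0.581, -0.138,  0.114])]
box [array([ 0.486, -0.19 ,  0.095]), array([ 0.501, -0.399,  0.095]), array([ 0.356, -0.407,  0.095]), array([ 0.343, -0.198,  0.095])]
wedge [0.416 0.064 0.044] [ 0.381 -0.099  0.003] [0.408 0.011 0.044]
lid [array([0.509, 0.375, 0.008]), array([0.469, 0.184, 0.008]), array([0.331, 0.218, 0.008]), array([0.374, 0.408, 0.008])] [0.422 0.292 0.038]
mug [0.746 0.211 0.09 ]
```

View pics/a.png

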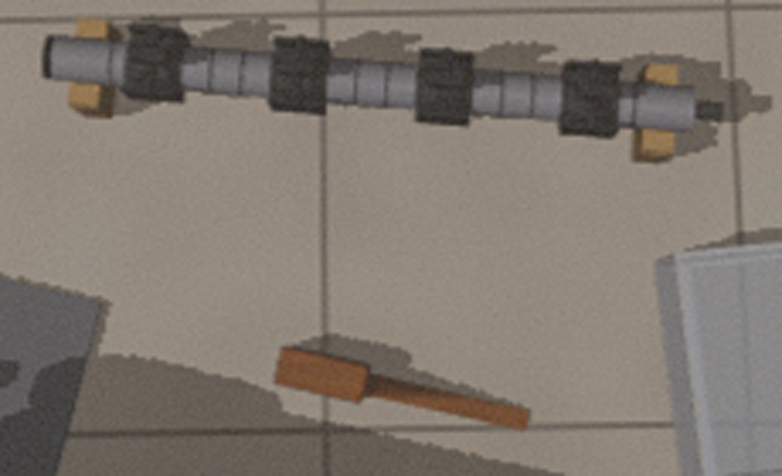

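drive_tool(
  series=[
    [[1.7, -5.4, 0], -7.9],
    [[1.7, -5.4, 0], -7.9],
    [[1.7, -5.4, 0], -7.9],
    [[1.7, -5.4, 0], -7.9],
    [[1.7, -5.4, 0], -7.9],
    [[1.7, -5.4, 0], -7.9],
    [[1.7, -5.4, 0], -7.9],
    [[1.7, -5.4, 0], -7.9],
    [[1.7, -5.4, 0], -7.9],
    [[1.5, -5.0, 0], -7.9],
  ],
  hand=0,
  newtons=45,
)

```text
time: 1.35
ee_pos: [0.4131, 0.037, 0.1983]
eef_rot: [0.779, 0.627, 0.0, -0.0]
ft_force: [0.2, 0.0, 0.6]
width: 0.0871
grip_force: 0.0
```

Run:
```python
from h import *
snap("wrist","pics/w1.png")
s=r.read_state();print(s["ee_pos"],s["eef_rot"],s["joint_positions"].round(2))
for X in((.412,.037,.044),(.381,-.099,.003),(.595,0,.079)):print(proj("pics/w1.png",X))
```

```text
[0.41444866 0.03060868 0.19850637] [7.83452687e-01 6.21451061e-01 4.71464318e-05 6.81479496e-04] [-0.67 -0.18  0.43  1.99  0.08  1.32 -0.49]
[328.39544165 186.03850461]
[327.71835024 271.18179426]
[495.72238742 189.77673208]
```

View pics/w1.png

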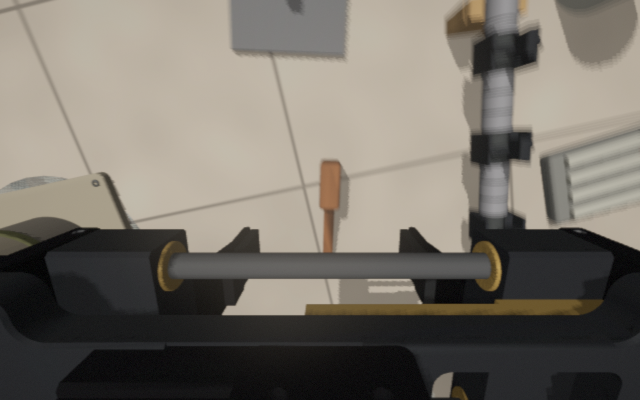

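Run:
```python
from h import *
f="pics/w1.png"
im=cv2.imread(f);h=cv2.cvtColor(im,cv2.COLOR_BGR2HSV)
m=((h[...,0]<18)&(h[...,1]>110)&(h[...,2]>50)).astype(np.uint8);m[:, :290]=0;m[:,360:]=0;m[250:]=0;m[:140]=0
for v in (165,175,185,195,205,225,240):
    x=np.where(m[v])[0]
    if len(x): print(v,x.min(),x.max(),back(f,((x.min()+x.max())/2,v),.044 if v<210 else .015).round(4))
ys=np.where(m.any(1))[0];print(ys.min(),ys.max(),back(f,(330,ys.min()),.044))
g=cv2.cvtColor(im,cv2.COLOR_BGR2GRAY).astype(float)
for v in (90,100,110,180,190,200):
    print(v,g[v,465:530:3].astype(int).tolist())
b=lambda u,v:back(f,(u,v),.079).round(4)
print(b(502,20),b(497,115),b(494,190))
s=r.read_state()
from scipy.spatial.transform import Rotation as Ro
print(Ro.from_quat(s["eef_rot"]).as_matrix()[:,1])
```

```text
165 322 339 [0.4201 0.0619 0.044 ]
175 322 339 [0.4175 0.0499 0.044 ]
185 321 338 [0.4136 0.038  0.044 ]
195 321 338 [0.4109 0.0256 0.044 ]
205 321 337 [0.4075 0.013  0.044 ]
225 325 330 [ 0.3975 -0.0228  0.015 ]
240 324 331 [ 0.3927 -0.0447  0.015 ]
162 249 [0.42027011 0.06559464 0.044     ]
90 [127, 128, 128, 127, 128, 119, 77, 84, 108, 128, 135, 140, 143, 142, 139, 132, 126, 177, 179, 179, 180, 181]
100 [129, 128, 128, 128, 129, 117, 86, 109, 126, 137, 146, 152, 154, 153, 148, 137, 154, 180, 182, 182, 183, 183]
110 [131, 129, 129, 129, 129, 115, 77, 102, 119, 129, 138, 142, 144, 142, 135, 126, 160, 182, 182, 183, 184, 184]
180 [127, 127, 127, 126, 125, 75, 95, 116, 130, 137, 146, 147, 143, 135, 104, 132, 170, 178, 177, 177, 177, 177]
190 [158, 127, 125, 125, 124, 81, 110, 128, 140, 150, 156, 156, 153, 144, 131, 145, 164, 177, 178, 177, 178, 177]
200 [178, 154, 124, 124, 121, 77, 105, 120, 131, 141, 144, 144, 140, 131, 133, 156, 155, 177, 177, 177, 177, 177]
[0.6117 0.1674 0.079 ] [0.6014 0.0802 0.079 ] [5.931e-01 2.000e-04 7.900e-02]
[ 0.97375494 -0.22759623  0.00112641]
```

drive_tool(
  series=[
    [[0, 0.6, -4], -0.5],
    [[0, 0, -4], 0],
    [[0, 0, -4], 0],
    [[0, 0, -3], 0],
    [[0, 0, -2.2], 0],
    [[0, 0, -1.1], 0],
    [[0, 0, 0], 0],
    [[0, 0, 0], 0],
    [[0, 0, 0], 0],
    [[0, 0, 0], 0],
  ],
)

```text
time: 2.65
ee_pos: [0.4133, 0.0452, 0.0158]
eef_rot: [0.78, 0.625, 0.001, 0.0]
ft_force: [0.9, -0.2, -0.2]
width: 0.0873
grip_force: 0.0
```

drive_tool(
  series=[
    [[0, 0, 0], 0],
    [[0, 0, 0], 0],
    [[0, 0, 0], 0],
    [[0, 0, 0], 0],
    [[0, 0, 0], 0],
    [[0, 0, 0], 0],
    [[0, 0, 0], 0],
    [[0, 0, 0], 0],
    [[0, 0, 0], 0],
    [[0, 0, 0], 0],
  ],
  hand=1,
  newtons=50,
)

```text
time: 3.9
ee_pos: [0.4131, 0.045, 0.0154]
eef_rot: [0.78, 0.625, 0.0, 0.0]
ft_force: [-0.1, 0.3, 0.4]
width: 0.0249
grip_force: 50.0
```

Run:
```python
from h import *
b=lambda u,v,z:back("pics/top0.png",(u,v),z).round(4)
print("ends",b(214.1,201.8,.064),b(403.8,216.5,.064))
s=r.read_state();print(s["ee_pos"],s["eef_rot"])
# dark clip blobs in top image
im=cv2.imread("pics/top0.png");m=(im.max(2)<62).astype(np.uint8);m[:188]=0;m[230:]=0;m[:,:225]=0;m[:,395:]=0
n,l,st,c=cv2.connectedComponentsWithStats(m)
for i in range(1,n):
    if st[i,4]>80:print(st[i],c[i].round(1),b(*c[i],.09))
# post silhouette in wrist
f="pics/w1.png";g=cv2.GaussianBlur(cv2.imread(f,0),(3,3),0).astype(float)
for v in (15,88,95,102,109,175,185,195,202):
    row=np.abs(np.gradient(g[v,465:530]));L=465+np.argmax(row[:28]);R=465+28+np.argmax(row[28:]);print(v,L,R,back(f,((L+R)/2,v),.064).round(4))
```

```text
ends [0.622  0.2141 0.064 ] [ 0.5813 -0.2094  0.064 ]
[0.41305856 0.04500216 0.01541085] [7.80321257e-01 6.25378862e-01 9.93543063e-05 6.15605238e-05]
[236 193  20  22 183] [246.6 203.3] [0.6129 0.1373 0.09  ]
[280 197  17  22 193] [289.2 207.4] [0.6021 0.044  0.09  ]
[323 200  17  22 196] [331.  210.3] [ 0.594  -0.0472  0.09  ]
[365 203  17  22 178] [374.4 213.6] [ 0.5852 -0.1415  0.09  ]
15 484 517 [0.6195 0.1753 0.064 ]
88 482 514 [0.6128 0.1066 0.064 ]
95 481 513 [0.6113 0.0997 0.064 ]
102 481 513 [0.6108 0.0925 0.064 ]
109 481 513 [0.6104 0.0853 0.064 ]
175 479 504 [0.5996 0.0135 0.064 ]
185 478 512 [0.6028 0.0007 0.064 ]
195 467 513 [ 0.5962 -0.0101  0.064 ]
202 468 507 [ 0.5928 -0.0181  0.064 ]
```

drive_tool(
  series=[
    [[0, 0, 5], 0],
    [[0, 0, 5], 0],
    [[3.1, 3.9, 4], 1],
    [[3.1, 3.9, 0], 1],
    [[3.1, 3.9, 0], 1],
    [[3.1, 3.9, 0], 1],
    [[3.1, 3.9, 0], 1],
    [[3.1, 3.9, 0], 1],
    [[3.1, 3.9, 0], 1],
    [[0.2, 0, 0], 0.1],
  ],
)

```text
time: 5.15
ee_pos: [0.6309, 0.3206, 0.1517]
eef_rot: [0.739, 0.674, -0.001, -0.001]
ft_force: [-0.0, -0.9, -0.6]
width: 0.0242
grip_force: 50.0
```

drive_tool(
  series=[
    [[0, 0, 0], 0],
    [[0, 0, 0], 0],
    [[0, 0, 0], 0],
    [[0, 0, 0], 0],
    [[0, 0, -1], 0],
    [[0, 0, -1], 0],
    [[0, 0, -1], 0],
    [[0, 0, -1], 0],
    [[0, 0, 0], 0],
    [[0, 0, 0], 0],
  ],
)

```text
time: 6.4
ee_pos: [0.6315, 0.3168, 0.1147]
eef_rot: [0.74, 0.672, -0.0, 0.0]
ft_force: [0.1, -1.4, 0.6]
width: 0.0245
grip_force: 50.0
```

```bash
cat >> h.py <<'E'
from scipy.spatial.transform import Rotation as Ro
M=np.array([.6015,0.0]);U=np.array([.0957,.9954]);N=np.array([.9954,-.0957])
def st():
    s=r.read_state();p=s["ee_pos"];R=Ro.from_quat(s["eef_rot"]).as_matrix();d=p[:2]-M
    print("p",p.round(4),"yaw",np.degrees(np.arctan2(R[1,1],R[0,1])).round(2),"along",(d@U).round(4),"lat",(d@N).round(4),"w",s["width"].round(4),"grip",round(float(s["grip_force"]),1),"F",s["ft_force"].round(1),"t",s["time"])
E
python3 - <<'E'
from h import *
st();snap("wrist","pics/w2.png");snap("top","pics/t2.png")
a=cv2.imread("pics/w2.png");b=cv2.imread("pics/t2.png")[170:250,120:420]
cv2.imwrite("pics/c2.png",np.vstack([a,cv2.resize(b,(640,171),interpolation=cv2.INTER_CUBIC)]))
E
```

```text
Traceback (most recent call last):
  File "h.py", line 20, in st
    print("p",p.round(4),"yaw",np.degrees(np.arctan2(R[1,1],R[0,1])).round(2),"along",(d@U).round(4),"lat",(d@N).round(4),"w",s["width"].round(4),"grip",round(float(s["grip_force"]),1),"F",s["ft_force"].round(1),"t",s["time"])
                                                                                                                              ^^^^^^^^^^^^^^^^
AttributeError: 'float' object has no attribute 'round'
```

```bash
sed -i 's/s\["width"\].round(4)/round(s["width"],4)/' h.py
python3 - <<'E'
from h import *
st();snap("wrist","pics/w2.png");snap("top","pics/t2.png")
a=cv2.imread("pics/w2.png");b=cv2.imread("pics/t2.png")[170:250,120:420]
cv2.imwrite("pics/c2.png",np.vstack([a,cv2.resize(b,(640,171),interpolation=cv2.INTER_CUBIC)]))
E
```

```text
p [0.6315 0.3168 0.1147] yaw -5.5 along 0.3182 lat -0.0005 w 0.0245 grip 50.0 F [ 0.1 -1.4  0.6] t 6.4
```

View pics/c2.png

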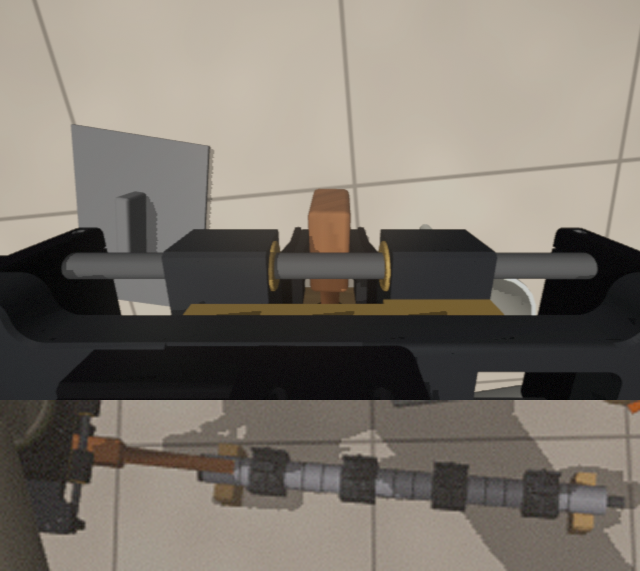

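Run:
```python
from h import *
im=cv2.imread("pics/t2.png");h=cv2.cvtColor(im,cv2.COLOR_BGR2HSV)
m=((h[...,0]<14)&(h[...,1]>120));m[:,:150]=0;m[:,240:]=0
for u in range(180,234,5):
    y=np.where(m[185:215,u])[0]+185
    if len(y):
        z=.1+.004+.026*max(0,(230-u))/51
        p=back("pics/t2.png",(u,y.mean()),z);d=p[:2]-M;print(u,y.min(),y.max(),z,"along",(d@U).round(4),"lat",(d@N).round(4))
```

```text
180 197 198 0.12949019607843137 along 0.2732 lat -0.0066
185 197 198 0.12694117647058825 along 0.2633 lat -0.0054
190 199 199 0.1243921568627451 along 0.2531 lat -0.0073
195 198 199 0.12184313725490196 along 0.2432 lat -0.005
200 198 200 0.11929411764705883 along 0.2331 lat -0.0049
205 197 198 0.11674509803921569 along 0.2235 lat -0.0004
210 197 201 0.11419607843137256 along 0.213 lat -0.0024
215 197 200 0.11164705882352942 along 0.2031 lat 0.0003
220 201 202 0.10909803921568628 along 0.1921 lat -0.0054
225 199 203 0.10654901960784315 along 0.182 lat -0.003
```

Run:
```python
from h import *
im=cv2.imread("pics/t2.png").astype(int);rb=im[...,2]-im[...,0]
base=np.load
for u in range(178,236,6):
    c=rb[188:214,u];print(u,c.tolist())
for a,lat in((.24,0),(.2,0),(.17,0)):
    print(a,proj("pics/t2.png",[*(M+a*U),.1+.004+.026*(a-.17)/.11]))
```

```text
178 [24, 22, 23, 21, 18, 20, 33, 31, 32, 37, 36, 33, 22, 23, 24, 23, 22, 25, 24, 24, 23, 24, 23, 21, 21, 21]
184 [22, 24, 19, 20, 22, 25, 24, 30, 37, 38, 37, 37, 28, 22, 19, 23, 20, 20, 21, 21, 26, 23, 19, 20, 23, 24]
190 [21, 21, 21, 21, 22, 26, 24, 30, 31, 41, 43, 42, 39, 17, 21, 24, 23, 24, 22, 22, 22, 23, 20, 25, 22, 22]
196 [20, 17, 18, 14, 22, 18, 25, 32, 33, 39, 49, 48, 41, 31, 20, 23, 21, 20, 22, 23, 21, 21, 23, 22, 23, 21]
202 [17, 18, 12, 11, 15, 16, 17, 24, 35, 40, 48, 45, 41, 26, 19, 23, 23, 23, 20, 21, 18, 22, 22, 20, 19, 21]
208 [17, 15, 10, 11, 18, 12, 18, 27, 38, 45, 42, 41, 45, 42, 28, 21, 22, 22, 22, 23, 25, 22, 22, 22, 20, 25]
214 [17, 15, 15, 17, 20, 18, 18, 12, 24, 39, 37, 46, 48, 46, 42, 13, 2, 4, 6, 12, 20, 20, 19, 24, 21, 24]
220 [19, 19, 14, 19, 15, 16, 14, 16, 5, 33, 43, 46, 42, 44, 46, 27, 4, 0, 2, 2, 7, 33, 34, 35, 35, 38]
226 [19, 14, 30, 53, 49, 46, 51, 46, 7, 8, 44, 47, 44, 41, 47, 42, 15, 4, 1, -2, 2, 29, 49, 50, 43, 49]
232 [20, 15, 15, 25, 28, 22, 27, 25, 16, 5, 9, -1, 5, 5, 4, 2, 1, 6, 3, 3, 1, 6, 25, 30, 23, 25]
0.24 [196.94599898 196.40453071]
0.2 [216.45130706 198.61361382]
0.17 [230.88131917 200.24789183]
```

drive_tool(
  series=[
    [[0.1, 0, -0.7], 0],
    [[0, 0, -0.6], 0],
    [[0, 0, -0.3], 0],
    [[0, 0, -0.1], 0],
    [[0, 0, -0.1], 0],
    [[0, 0, -0.1], 0],
    [[0, 0, -0.1], 0],
    [[0, 0, 0], 0],
    [[0, 0, 0], 0],
    [[0, 0, 0], 0],
  ],
)

```text
time: 7.75
ee_pos: [0.6324, 0.3172, 0.0946]
eef_rot: [0.74, 0.673, 0.0, 0.0]
ft_force: [0.5, 1.3, 2.8]
width: 0.0247
grip_force: 50.0
```

drive_tool(
  series=[
    [[-0.1, -1, 0], 0],
    [[-0.1, -1, 0], 0],
    [[-0.1, -1, 0], 0],
    [[-0.1, -1, 0], 0],
    [[-0.1, -1, 0], 0],
    [[-0.1, -1, 0], 0],
    [[-0.09, -1, 0], 0],
    [[-0.09, -1, 0], 0],
    [[0, 0, 0], 0],
    [[0, 0, 0], 0],
  ],
)

```text
time: 9.0
ee_pos: [0.6245, 0.2395, 0.0952]
eef_rot: [0.739, 0.673, 0.002, -0.001]
ft_force: [0.1, 6.2, 6.2]
width: 0.0248
grip_force: 50.0
```

Run:
```python
from h import *
st();snap("top","pics/t3.png");snap("scene","pics/s3.png")
a=cv2.imread("pics/s3.png")[130:320,270:460];b=cv2.imread("pics/t3.png")[170:250,120:420]
cv2.imwrite("pics/c3.png",np.vstack([cv2.resize(a,(640,400)[::-1]and(400,400),interpolation=cv2.INTER_CUBIC),cv2.resize(b,(400,107))]))
```

```text
p [0.6245 0.2395 0.0952] yaw -5.36 along 0.2406 lat -0.0001 w 0.0248 grip 50.0 F [0.1 6.2 6.2] t 9.0
```

View pics/c3.png

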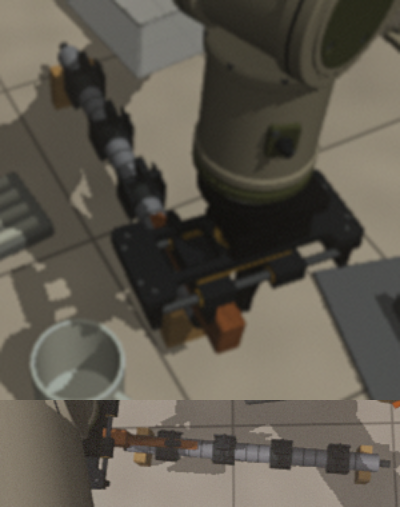

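drive_tool(
  series=[
    [[-0.1, -0.8, 0], 0],
    [[-0.1, -0.8, 0], 0],
    [[-0.1, -0.8, 0], 0],
    [[-0.05, -0.6, 0], 0],
    [[0, 0, 0], 0],
    [[0, 0, 0], 0],
    [[0, 0, 0], 0],
    [[0, 0, 0], 0],
    [[0, 0, 0], 0],
    [[0, 0, 0], 0],
  ],
)

```text
time: 10.35
ee_pos: [0.6212, 0.2068, 0.0952]
eef_rot: [0.74, 0.672, 0.0, 0.0]
ft_force: [-0.7, 2.0, 8.8]
width: 0.0246
grip_force: 50.0
```

Run:
```python
from h import *
st()
```

```text
p [0.6212 0.2068 0.0952] yaw -5.49 along 0.2077 lat -0.0001 w 0.0246 grip 50.0 F [-0.7  2.   8.8] t 10.35
```

drive_tool(
  series=[
    [[0, 0, 0.5], 0],
    [[0, 0, 0.5], 0],
    [[0, 0, 0.5], 0],
    [[0, 0, 0.5], 0],
    [[0, 0, 0.5], 0],
    [[0, 0, 0.3], 0],
    [[0, 0, 0], 0],
    [[0, 0, 0], 0],
    [[0, 0, 0], 0],
    [[0, 0, 0], 0],
  ],
)

```text
time: 11.6
ee_pos: [0.621, 0.2071, 0.1224]
eef_rot: [0.74, 0.672, -0.0, 0.0]
ft_force: [0.0, 0.3, -0.8]
width: 0.0246
grip_force: 50.0
```

Run:
```python
from h import *
st();snap("top","pics/t4.png");snap("scene","pics/s4.png")
a=cv2.imread("pics/s4.png")[130:320,270:460];b=cv2.imread("pics/t4.png")[180:240,190:340]
cv2.imwrite("pics/c4.png",np.vstack([cv2.resize(a,(400,400),interpolation=cv2.INTER_CUBIC),cv2.resize(b,(400,160),interpolation=cv2.INTER_CUBIC)]))
```

```text
p [0.621  0.2071 0.1224] yaw -5.48 along 0.208 lat -0.0005 w 0.0246 grip 50.0 F [ 0.   0.3 -0.8] t 11.6
```

View pics/c4.png

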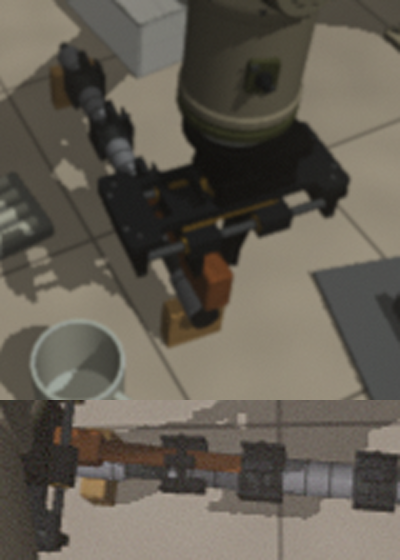

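drive_tool(
  series=[
    [[0, 0, -0.5], 0],
    [[0, 0, -0.5], 0],
    [[0, 0, -0.5], 0],
    [[0, 0, -0.4], 0],
    [[0, 0, -0.3], 0],
    [[0, 0, -0.3], 0],
    [[0, 0, 0], 0],
    [[0, 0, 0], 0],
    [[0, 0, 0], 0],
    [[0, 0, 0], 0],
  ],
)

```text
time: 12.95
ee_pos: [0.6211, 0.2072, 0.0976]
eef_rot: [0.74, 0.673, 0.0, 0.0]
ft_force: [-0.6, 0.8, 0.1]
width: 0.0245
grip_force: 50.0
```

drive_tool(
  series=[
    [[0.05, 0.5, 0], 0],
    [[0.1, 1, 0], 0],
    [[0.1, 1.2, 0], 0],
    [[0.1, 1.2, 0], 0],
    [[0.1, 1.2, 0], 0],
    [[0.1, 1.2, 0], 0],
    [[0.15, 1.4, 0], 0],
    [[0.2, 1.8, 0], 0],
    [[0.2, 1.8, 0], 0],
    [[0.2, 1.8, 0.5], 0],
  ],
)

```text
time: 14.2
ee_pos: [0.6337, 0.3397, 0.1019]
eef_rot: [0.74, 0.673, -0.0, -0.0]
ft_force: [0.3, -0.5, -0.9]
width: 0.0249
grip_force: 50.0
```

Run:
```python
from h import *
st();snap("top","pics/t5.png");snap("scene","pics/s5.png")
a=cv2.imread("pics/s5.png")[110:360,240:490];b=cv2.imread("pics/t5.png")[170:240,150:325]
cv2.imwrite("pics/c5.png",np.vstack([cv2.resize(a,(400,400),interpolation=cv2.INTER_CUBIC),cv2.resize(b,(400,160),interpolation=cv2.INTER_CUBIC)]))
```

```text
p [0.6337 0.3397 0.1019] yaw -5.45 along 0.3412 lat -0.0005 w 0.0249 grip 50.0 F [ 0.3 -0.5 -0.9] t 14.2
```

View pics/c5.png

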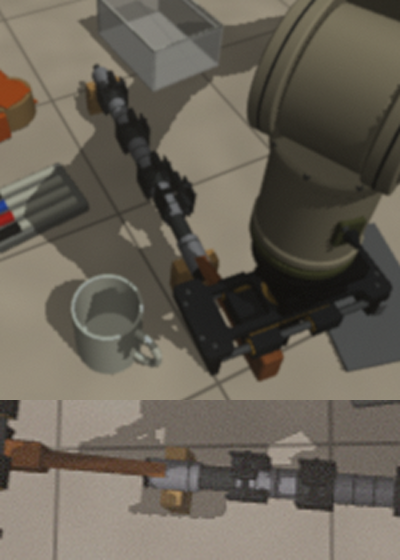

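drive_tool(
  series=[
    [[0, 0, 4.5], 0],
    [[0, 0, 4.5], 0],
    [[-3, -4.2, 0], 0],
    [[-3, -4.2, 0], 0],
    [[-3, -4.2, 0], 0],
    [[-3, -4.2, 0], 0],
    [[-3, -4.2, 0], 0],
    [[-3, -4.2, 0], 0],
    [[-3, -4.2, -2], 0],
    [[-0.4, 0, -3], 0],
  ],
)

```text
time: 15.55
ee_pos: [0.4191, 0.0416, 0.1425]
eef_rot: [0.742, 0.671, 0.002, -0.0]
ft_force: [0.4, 0.8, -2.0]
width: 0.0248
grip_force: 50.0
```

drive_tool(
  series=[
    [[0, 0, -4], 0],
    [[0, 0, -4], 0],
    [[0, 0, -3], 0],
    [[0, 0, -0.8], 0],
    [[0, 0, -0.4], 0],
    [[0, 0, 0], 0],
    [[0, 0, 0], 0],
    [[0, 0, 0], 0],
    [[0, 0, 0], 0],
    [[0, 0, 0], 0],
  ],
)

```text
time: 16.8
ee_pos: [0.4202, 0.0443, 0.0207]
eef_rot: [0.74, 0.673, 0.0, 0.0]
ft_force: [0.2, 0.6, 0.2]
width: 0.0247
grip_force: 50.0
```

drive_tool(
  series=[
    [[0, 0, -0.3], 0],
    [[0, 0, -0.2], 0],
    [[0, 0, 0], 0],
    [[0, 0, 0], 0],
    [[0, 0, 0], 0],
    [[0, 0, 0], 0],
    [[0, 0, 0], 0],
    [[0, 0, 0], 0],
    [[0, 0, 0], 0],
    [[0, 0, 0], 0],
  ],
)

```text
time: 18.05
ee_pos: [0.4209, 0.0444, 0.0161]
eef_rot: [0.74, 0.673, 0.001, 0.0]
ft_force: [0.8, 0.4, 9.2]
width: 0.0248
grip_force: 50.0
```

drive_tool(
  series=[
    [[0, 0, 0], 0],
    [[0, 0, 0], 0],
    [[0, 0, 0], 0],
    [[0, 0, 0], 0],
    [[0, 0, 5], 0],
    [[0, 0, 5], 0],
    [[0, 0, 5], 0],
    [[6, -0.5, 5], 0],
    [[6, -0.5, 2], 0],
    [[6, -0.5, 0], 0],
  ],
  hand=0,
)

```text
time: 19.3
ee_pos: [0.5899, 0.0307, 0.2273]
eef_rot: [0.74, 0.673, 0.002, 0.001]
ft_force: [-0.6, 1.1, 0.5]
width: 0.0872
grip_force: 0.0
```

drive_tool(
  series=[
    [[0.5, 0, 0], 0],
    [[0, 0, 0], 0],
    [[0, 0, 0], 0],
    [[0, 0, 0], 0],
    [[0, 0, 0], 0],
    [[0, 0, 0], 0],
    [[0, 0, 0], 0],
    [[0, 0, 0], 0],
    [[0, 0, 0], 0],
    [[0, 0, 0], 0],
  ],
)

```text
time: 20.55
ee_pos: [0.592, 0.0302, 0.2251]
eef_rot: [0.74, 0.673, -0.0, 0.0]
ft_force: [-0.7, -1.0, 0.9]
width: 0.0871
grip_force: 0.0
```

Run:
```python
from h import *
st();snap("wrist","pics/w6.png")
for z,a in((.114,.0475),(.134,.1425),(.134,.11)):print(a,proj("pics/w6.png",[*(M+a*U),z]))
```

```text
p [0.592  0.0302 0.2251] yaw -5.48 along 0.0292 lat -0.0123 w 0.0871 grip 0.0 F [-0.7 -1.   0.9] t 20.55
0.0475 [340.75310639 177.30628008]
0.1425 [342.79586023  78.59632117]
0.11 [342.3473408  115.67276264]
```

View pics/w6.png

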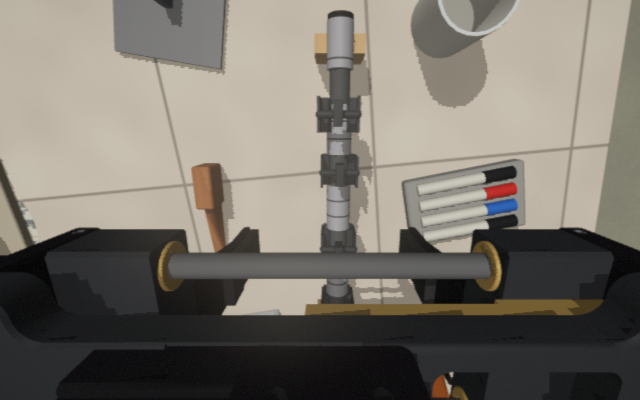

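drive_tool(
  series=[
    [[0.4, 2, 0], 0],
    [[0.5, 2, -1], 0],
    [[0.5, 2, -2], 0],
    [[0.5, 2, -2], 0],
    [[0, 0, -2], 0],
    [[0, 0, -1.5], 0],
    [[0, 0, -1], 0],
    [[0, 0, -0.4], 0],
    [[0, 0, 0], 0],
    [[0, 0, 0], 0],
  ],
)

```text
time: 21.85
ee_pos: [0.6114, 0.1102, 0.1268]
eef_rot: [0.74, 0.672, 0.001, 0.0]
ft_force: [-0.3, -0.4, 0.5]
width: 0.0866
grip_force: 0.0
```

Run:
```python
from h import *
st();snap("scene","pics/s7.png");snap("wrist","pics/w7.png")
a=cv2.imread("pics/s7.png")[120:290,280:450];b=cv2.imread("pics/w7.png")[100:330,200:480]
cv2.imwrite("pics/c7.png",np.hstack([cv2.resize(a,(400,400),interpolation=cv2.INTER_CUBIC),cv2.resize(b,(400,400))]))
```

```text
p [0.6114 0.1102 0.1268] yaw -5.49 along 0.1107 lat -0.0007 w 0.0866 grip 0.0 F [-0.3 -0.4  0.5] t 21.85
```

View pics/c7.png

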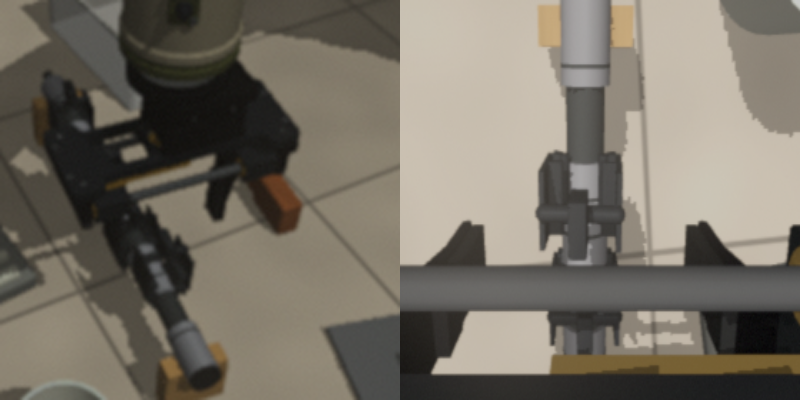

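Run:
```python
from h import *
f="pics/w7.png"
for a in(.10,.11,.12,.13,.14):
    print(a,[proj(f,[*(M+(a+d)*U),z]).round(0).tolist() for d,z in((0,.112),(0,.134),(.012,.134),(-.012,.134))], "groove seated",proj(f,[*(M+a*U),.092]).round(0))
```

```text
0.1 [[330.0, 236.0], [330.0, 249.0], [330.0, 232.0], [330.0, 264.0]] groove seated [330. 227.]
0.11 [[330.0, 224.0], [330.0, 235.0], [330.0, 218.0], [330.0, 251.0]] groove seated [330. 216.]
0.12 [[330.0, 212.0], [330.0, 221.0], [330.0, 204.0], [330.0, 238.0]] groove seated [330. 204.]
0.13 [[330.0, 199.0], [330.0, 207.0], [331.0, 189.0], [330.0, 224.0]] groove seated [330. 192.]
0.14 [[330.0, 185.0], [331.0, 192.0], [331.0, 174.0], [330.0, 210.0]] groove seated [330. 180.]
```

drive_tool(
  series=[
    [[0, 0.2, 0], 0],
    [[0, 0, 0], 0],
    [[0, 0, 0], 0],
    [[0, 0, 0], 0],
    [[0, 0, 0], 0],
    [[0, 0, 0], 0],
    [[0, 0, 0], 0],
    [[0, 0, 0], 0],
    [[0, 0, 0], 0],
    [[0, 0, 0], 0],
  ],
  hand=1,
  newtons=30,
)

```text
time: 23.2
ee_pos: [0.611, 0.1122, 0.1261]
eef_rot: [0.74, 0.673, 0.0, 0.0]
ft_force: [-0.4, 0.5, 0.9]
width: 0.0014
grip_force: 0.0
```

drive_tool(
  series=[
    [[0, 0, 0], 0],
    [[0, 0, 1], 0],
    [[0, 0, 2], 0],
    [[0, 0, 3], 0],
    [[0, 0, 3], 0],
    [[0, 0, 1], 0],
    [[0, 0, 0], 0],
    [[0, 0, 0], 0],
    [[0, 0, 0], 0],
    [[0, 0, 0], 0],
  ],
)

```text
time: 24.45
ee_pos: [0.6108, 0.1122, 0.2255]
eef_rot: [0.74, 0.673, -0.0, -0.0]
ft_force: [-0.3, 0.3, 0.5]
width: 0.0006
grip_force: 0.0
```

Run:
```python
from h import *
st()
B=np.array([.4215,-.2985]);a=np.radians(4.1);by=np.array([-np.sin(a),np.cos(a)])
p=r.read_state()["ee_pos"][:2]
for o in(-.066,-.022,.022,.066):print(o,(B+o*by).round(4),((B+o*by-p)*100).round(1))
```

```text
p [0.6108 0.1122 0.2255] yaw -5.48 along 0.1126 lat -0.0015 w 0.0006 grip 0.0 F [-0.3  0.3  0.5] t 24.45
-0.066 [ 0.4262 -0.3643] [-18.5 -47.7]
-0.022 [ 0.4231 -0.3204] [-18.8 -43.3]
0.022 [ 0.4199 -0.2766] [-19.1 -38.9]
0.066 [ 0.4168 -0.2327] [-19.4 -34.5]
```

Run:
```python
from h import *
snap("scene","pics/s8.png");snap("wrist","pics/w8.png")
a=cv2.imread("pics/s8.png")[145:275,290:420];b=cv2.imread("pics/w8.png")[60:260,240:440]
cv2.imwrite("pics/c8.png",np.hstack([cv2.resize(a,(400,400),interpolation=cv2.INTER_CUBIC),cv2.resize(b,(400,400),interpolation=cv2.INTER_CUBIC)]))
```

```text
(no output)
```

View pics/c8.png

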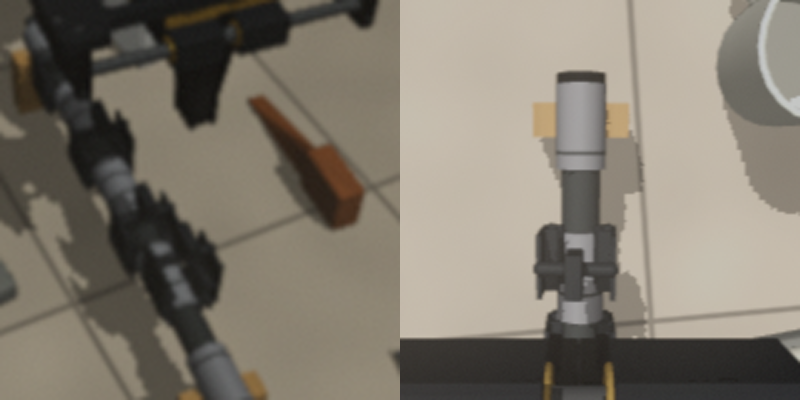

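Run:
```python
from h import *
def tri(obs):
    A=np.zeros((3,3));b=np.zeros(3)
    for f,uv in obs:
        d=np.load(f[:-4]+".npz");K,R,t=d["K"],d["R"],d["t"];ray=R.T@np.linalg.solve(K,[*uv,1]);ray/=np.linalg.norm(ray);P=np.eye(3)-np.outer(ray,ray);A+=P;b+=P@(-R.T@t)
    return np.linalg.solve(A,b)
for n,o in dict(bow=[("pics/w7.png",(326,222.5)),("pics/w8.png",(327,194))],tabend=[("pics/w7.png",(325,248)),("pics/w8.png",(327,209))]).items():
    X=tri(o);print(n,X.round(4),"along",((X[:2]-M)@U).round(4))
d=np.load("pics/w8.npz");C=-d["R"].T@d["t"];print("cam",C,d["K"][0,0],d["R"].round(2).tolist())
s=cv2.imread("pics/s8.png");t=back("pics/t5.png",(258.5,204),.112);print(t,((t[:2]-M)@U))
for f in("w7","w8"):
  for a in(.1,.105,.11,.115,.12): print(f,a,[proj(f"pics/{f}.png",[*(M+a*U),z])[1].round() for z in(.09,.1,.11,.12)])
```

```text
bow [0.6088 0.1127 0.1164] along 0.1129
tabend [0.6076 0.1024 0.1388] along 0.1025
cam [0.61743173 0.18241892 0.41148893] 279.9854705501242 [[1.0, -0.1, -0.0], [-0.09, -0.96, 0.26], [-0.03, -0.26, -0.97]]
[0.60713489 0.1083916  0.112     ] 0.10843225955958771
w7 0.1 [np.float64(227.0), np.float64(231.0), np.float64(236.0), np.float64(241.0)]
w7 0.105 [np.float64(221.0), np.float64(225.0), np.float64(229.0), np.float64(234.0)]
w7 0.11 [np.float64(215.0), np.float64(219.0), np.float64(223.0), np.float64(228.0)]
w7 0.115 [np.float64(210.0), np.float64(213.0), np.float64(217.0), np.float64(221.0)]
w7 0.12 [np.float64(204.0), np.float64(207.0), np.float64(211.0), np.float64(215.0)]
w8 0.1 [np.float64(199.0), np.float64(202.0), np.float64(204.0), np.float64(206.0)]
w8 0.105 [np.float64(195.0), np.float64(197.0), np.float64(200.0), np.float64(202.0)]
w8 0.11 [np.float64(191.0), np.float64(193.0), np.float64(195.0), np.float64(197.0)]
w8 0.115 [np.float64(187.0), np.float64(189.0), np.float64(191.0), np.float64(193.0)]
w8 0.12 [np.float64(183.0), np.float64(185.0), np.float64(186.0), np.float64(188.0)]
```

Run:
```python
from h import *
im=cv2.resize(cv2.imread("pics/s8.png")[150:270,290:410],(600,600),interpolation=cv2.INTER_CUBIC)
def draw(im,a,zc,col):
    for x in(-.0045,.0045):
        pts=[(np.array(proj("pics/s8.png",[*(M+(a+d)*U+x*N),zc+h]))-[290,150])*5 for d,h in((-.012,.014),(-.012,.034),(.012,.034),(.012,.014))]
        cv2.polylines(im,[np.array(pts).astype(int)],True,col,1)
A=im.copy();draw(A,.112,.100,(0,255,0));draw(A,.104,.08,(0,0,255));draw(A,.0475,.08,(255,255,0))
cv2.imwrite("pics/c9.png",A)
```

```text
(no output)
```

View pics/c9.png

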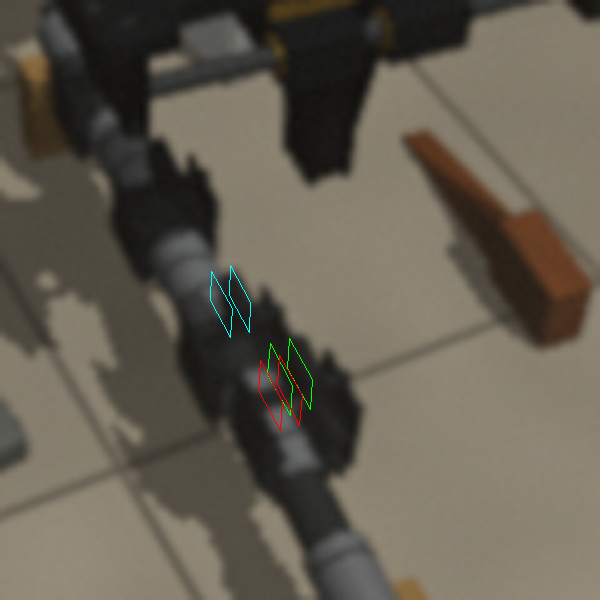

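Run:
```python
from h import *
g=cv2.imread("pics/w6.png",0)
for v in (102,106,110,112,114,116,118,122,126,130,160,164,166,168,170,172,174,178,182): 
    x=np.where(g[v,305:375]<85)[0]+305; print(v,x.min() if len(x) else 0,x.max() if len(x) else 0)
for a,zc in((.112,.1),(.104,.08),(.0475,.08)):
    for h in(.012,):
        L=proj("pics/w6.png",[*(M+a*U-.022*N),zc+h]);Rr=proj("pics/w6.png",[*(M+a*U+.022*N),zc+h]);print(a,zc,L.round(1),Rr.round(1))
```

```text
102 318 359
106 319 359
110 318 359
112 317 359
114 317 360
116 317 359
118 318 358
122 319 358
126 319 357
130 319 357
160 322 357
164 322 357
166 322 357
168 322 357
170 321 357
172 320 358
174 321 358
178 322 357
182 322 356
0.112 0.1 [319.8 114.5] [362.9 114.5]
0.104 0.08 [320.5 122.9] [360.6 122.9]
0.0475 0.08 [320.8 174. ] [359.1 174. ]
```

Run:
```python
from h import *
d=np.load("pics/w8.npz");c=vision.camera("wrist");Mt=np.linalg.inv(np.array(c["mount"]));K=d["K"];print(np.array(c["mount"]).round(4).tolist(),r.finger_overhang)
for X in((0,.0435,0),(0,-.0435,0),(0,.0435,.008),(0,0,0),(0,0,.008),(0.0095,.0435,.008),(-.0095,.0435,.008),(0,.0585,.008)):
    p=K@(Mt@np.array([*X,1]))[:3];print(X,(p[:2]/p[2]).round(1))
g=cv2.imread("pics/w7.png",0)
for v in range(215,262,5):print(v,g[v,210:262:4].tolist())
```

```text
[[0.0001, -0.9663, -0.2573, 0.0705], [1.0, 0.0002, -0.0003, -0.0003], [0.0003, -0.2573, 0.9663, -0.1858], [0.0, 0.0, 0.0, 1.0]] 0.008
(0, 0.0435, 0) [391.  230.3]
(0, -0.0435, 0) [267.8 230.2]
(0, 0.0435, 0.008) [388.7 226.4]
(0, 0, 0) [329.4 230.3]
(0, 0, 0.008) [329.4 226.4]
(0.0095, 0.0435, 0.008) [389.4 214. ]
(-0.0095, 0.0435, 0.008) [388.  238.5]
(0, 0.0585, 0.008) [409.1 226.4]
215 [191, 192, 192, 192, 192, 192, 192, 192, 191, 191, 191, 190, 190]
220 [191, 191, 192, 192, 192, 192, 191, 192, 191, 190, 191, 190, 190]
225 [191, 191, 192, 192, 192, 192, 192, 191, 191, 189, 190, 190, 190]
230 [190, 191, 191, 192, 192, 191, 192, 191, 72, 60, 68, 63, 115]
235 [190, 191, 192, 191, 191, 192, 191, 68, 58, 59, 62, 59, 91]
240 [189, 190, 191, 191, 191, 191, 59, 55, 57, 60, 58, 56, 79]
245 [189, 190, 191, 191, 121, 53, 55, 56, 58, 57, 56, 54, 61]
250 [190, 191, 162, 51, 52, 52, 57, 56, 55, 54, 55, 54, 56]
255 [81, 82, 82, 83, 83, 84, 84, 85, 83, 85, 84, 84, 85]
260 [96, 95, 96, 95, 96, 97, 96, 97, 96, 97, 98, 97, 97]
```

drive_tool(
  series=[
    [[0, 0, 0], 0],
    [[0, 0, 0], 0],
    [[-0.2, 0, 0], 0],
    [[0, 0, -3], 0],
    [[0, 0, -3], 0],
    [[0, 0, -3], 0],
    [[0, 0, -1.5], 0],
    [[0, 0, -0.6], 0],
    [[0, 0, 0], 0],
    [[0, 0, 0], 0],
  ],
  hand=0,
)

```text
time: 25.85
ee_pos: [0.6097, 0.1124, 0.1162]
eef_rot: [0.74, 0.673, 0.001, 0.0]
ft_force: [0.2, 0.8, -0.8]
width: 0.0857
grip_force: 0.0
```

drive_tool(
  series=[
    [[0, 0, 0], 0],
    [[0, 0, 0], 0],
    [[0, 0, 0], 0],
    [[0, 0, 0], 0],
    [[0, 0, 0], 0],
    [[0, 0, 0], 0],
    [[0, 0, 0], 0],
    [[0, 0, 0], 0],
    [[0, 0, 0], 0],
    [[0, 0, 0], 0],
  ],
  hand=1,
  newtons=25,
)

```text
time: 27.1
ee_pos: [0.609, 0.1122, 0.1151]
eef_rot: [0.74, 0.673, 0.0, 0.0]
ft_force: [0.3, 0.7, 0.0]
width: 0.0019
grip_force: 0.0
```

Run:
```python
from h import *
st();snap("scene","pics/s10.png");snap("wrist","pics/w10.png");snap("top","pics/t10.png")
rs=lambda i,w,h:cv2.resize(i,(w,h),interpolation=cv2.INTER_CUBIC)
a=rs(cv2.imread("pics/s10.png")[155:265,300:410],400,400);b=rs(cv2.imread("pics/w10.png")[160:260,280:380],400,400);c=rs(cv2.imread("pics/t10.png")[180:230,210:410],800,200)
cv2.imwrite("pics/c10.png",np.vstack([np.hstack([a,b]),c]))
```

```text
p [0.609  0.1122 0.1151] yaw -5.48 along 0.1124 lat -0.0032 w 0.0019 grip 0.0 F [0.3 0.7 0. ] t 27.1
```

View pics/c10.png

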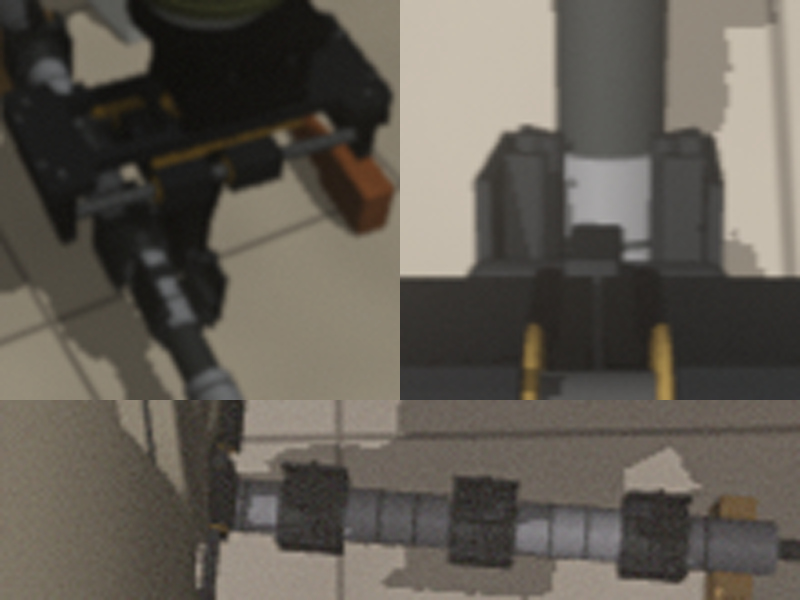

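Run:
```python
from h import *
f="pics/w10.png"
P=lambda a,l,z:((proj(f,[*(M+a*U+l*N),z])-[280,160])*4+[400,0]).round(0).astype(int).tolist()
for nm,a,zc in(("astride",.112,.1),("low",.104,.08)):
    print(nm,"tab+y top",P(a+.012,-.0075,zc+.034),P(a+.012,.0015,zc+.034),"tab+y bot",P(a+.012,-.0075,zc+.014),P(a+.012,.0015,zc+.014))
    print("cheek +y ends",[ (h,P(a+.018,-.025,zc+h),P(a+.018,.019,zc+h)) for h in(-.034,-.01,.008,.016)],"bow",P(a,-.025,zc+.012),P(a,.019,zc+.012))
print("groove edge",P(.1235,-.012,.064),P(.1235,.012,.064))
```

```text
astride tab+y top [571, 255] [628, 255] tab+y bot [573, 217] [625, 217]
cheek +y ends [(-0.034, [496, 123], [701, 123]), (-0.01, [485, 150], [712, 150]), (0.008, [476, 174], [722, 174]), (0.016, [471, 187], [727, 187])] bow [476, 277] [722, 277]
low tab+y top [573, 260] [624, 260] tab+y bot [575, 225] [622, 225]
cheek +y ends [(-0.034, [504, 137], [692, 137]), (-0.01, [495, 163], [702, 163]), (0.008, [487, 187], [710, 187]), (0.016, [483, 198], [714, 198])] bow [488, 279] [709, 279]
groove edge [557, 150] [667, 150]
```

drive_tool(
  series=[
    [[0, 0, 0], 0],
    [[0, 0, 0], 0],
    [[0, 0, 0], 0],
    [[0, 0, 0], 0],
    [[0, 0, 0], 0],
    [[0, 0, -0.5], 0],
    [[0, 0, -0.5], 0],
    [[0, 0, -0.2], 0],
    [[0, 0, 0], 0],
    [[0, 0, 0], 0],
  ],
  hand=0,
)

```text
time: 28.5
ee_pos: [0.6091, 0.1123, 0.1033]
eef_rot: [0.74, 0.673, 0.0, 0.0]
ft_force: [0.6, 0.3, 1.4]
width: 0.0853
grip_force: 0.0
```

drive_tool(
  series=[
    [[0, 0, 0], 0],
    [[0, 0, 0], 0],
    [[0, 0, 0], 0],
    [[0, 0, 0], 0],
    [[0, 0, 0], 0],
    [[0, 0, 0], 0],
    [[0, 0, 0], 0],
    [[0, 0, 0], 0],
    [[0, 0, 0], 0],
    [[0, 0, 0], 0],
  ],
  hand=1,
  newtons=20,
)

```text
time: 29.75
ee_pos: [0.6093, 0.1122, 0.1033]
eef_rot: [0.74, 0.672, 0.0, 0.0]
ft_force: [1.0, -0.3, -0.3]
width: 0.0091
grip_force: 19.9
```

drive_tool(
  series=[
    [[0, 0, 1.5], 0],
    [[0, 0, 4], 0],
    [[0, 0, 4], 0],
    [[-2, -5.3, 0], 1.2],
    [[-2, -5.3, 0], 1.2],
    [[-2, -5.3, 0], 1.2],
    [[-2, -5.3, 0], 1.2],
    [[-2, -5.3, 0], 1.2],
    [[-2, -5.3, 0], 1.2],
    [[-2, -5.3, 0], 1.2],
  ],
  newtons=35,
)

```text
time: 31.0
ee_pos: [0.4682, -0.2604, 0.1993]
eef_rot: [0.689, 0.725, 0.001, 0.0]
ft_force: [1.1, -0.1, -0.1]
width: 0.0085
grip_force: 34.8
```

drive_tool(
  series=[
    [[-2.1, -5.3, 0], 1.2],
    [[-2.2, -5.2, 0], 0],
    [[0, 0, 0], 0],
    [[0, 0, 0], 0],
    [[0, 0, -3], 0],
    [[0, 0, -3], 0],
    [[0, 0, -2], 0],
    [[0, 0, -1], 0],
    [[0, 0, 0], 0],
    [[0, 0, 0], 0],
  ],
)

```text
time: 32.25
ee_pos: [0.4267, -0.3638, 0.109]
eef_rot: [0.681, 0.732, 0.0, 0.001]
ft_force: [0.3, -0.3, -0.4]
width: 0.0083
grip_force: 34.8
```

drive_tool(
  series=[
    [[0, 0, -2], 0],
    [[0, 0, -2], 0],
    [[0, 0, -1.5], 0],
    [[0, 0, -0.6], 0],
    [[0, 0, -0.3], 0],
    [[0, 0, 0], 0],
    [[0, 0, 0], 0],
    [[0, 0, 0], 0],
    [[0, 0, 0], 0],
    [[0, 0, 0], 0],
  ],
)

```text
time: 33.5
ee_pos: [0.4261, -0.3638, 0.0442]
eef_rot: [0.681, 0.732, 0.0, 0.0]
ft_force: [0.2, 0.5, 0.2]
width: 0.0086
grip_force: 34.8
```

drive_tool(
  series=[
    [[0, 0, 0], 0],
    [[0, 0, 0], 0],
    [[0, 0, 0], 0],
    [[0, 0, 2], 0],
    [[0, 0, 5], 0],
    [[0, 0, 5], 0],
    [[0, 3.5, 2], 0],
    [[0, 5.8, 0], -1.2],
    [[0, 5.8, 0], -1.2],
    [[0, 5.8, 0], -1.2],
  ],
  hand=0.75,
)

```text
time: 34.75
ee_pos: [0.426, -0.1535, 0.1856]
eef_rot: [0.704, 0.71, 0.001, 0.001]
ft_force: [1.8, 0.1, 0.4]
width: 0.0219
grip_force: 0.0
```

```bash
cat > wd.py <<'E'
from h import *
# wedge pose from top image by colour
def wedge(f):
    snap("top",f);im=cv2.imread(f).astype(int);rb=im[...,2]-im[...,0]
    h=cv2.cvtColor(im.astype(np.uint8),cv2.COLOR_BGR2HSV)
    m=((h[...,1]>105)&(h[...,0]<18)).astype(np.uint8);m[:235]=0;m[:,:240]=0;m[:,395:]=0
    n,l,s,c=cv2.connectedComponentsWithStats(m)
    i=1+np.argmax(s[1:,4]);ys,xs=np.where(l==i)
    P=np.array([back(f,(x,y),.022)[:2] for x,y in zip(xs,ys)])
    mu=P.mean(0);w,v=np.linalg.eigh(np.cov((P-mu).T));d=v[:,1]*np.sign(v[1,1]);q=(P-mu)@d
    e0,e1=q.min(),q.max();L=mu+d*(e1-.030)
    print("area",len(xs),"yaw",-np.degrees(np.arctan2(d[0],d[1])).round(1),"len",(e1-e0).round(3),"+yend",(mu+d*e1).round(3),"handle~",L.round(4))
E
python3 - <<'E'
from wd import *
st();wedge("pics/t11.png")
im=cv2.imread("pics/top0.png");cv2.imwrite("pics/t0b.png",im)
E
```

```text
p [ 0.426  -0.1535  0.1856] yaw 0.44 along -0.1695 lat -0.16 w 0.0219 grip 0.0 F [1.8 0.1 0.4] t 34.75
area 281 yaw -6.0 len 0.06 +yend [0.425 0.066] handle~ [0.4215 0.0365]
```

drive_tool(
  series=[
    [[0, 5, 0], -2],
    [[-0.2, 5, 0], -2],
    [[-0.3, 5, 0], -2],
    [[0, 4.8, -1], 0],
    [[0, 0, -4], 0],
    [[0, 0, -4], 0],
    [[0, 0, -4], 0],
    [[0, 0, -3], 0],
    [[0, 0, -1.4], 0],
    [[0, 0, 0], 0],
  ],
  hand=0,
)

```text
time: 36.05
ee_pos: [0.4212, 0.043, 0.0105]
eef_rot: [0.74, 0.672, -0.0, 0.0]
ft_force: [-0.1, 0.5, -0.1]
width: 0.0871
grip_force: 0.0
```

drive_tool(
  series=[
    [[0, 0, 0], 0],
    [[0, 0, -0.3], 0],
    [[0, 0, -0.2], 0],
    [[0, 0, 0], 0],
    [[0, 0, 0], 0],
    [[0, 0, 0], 0],
    [[0, 0, 0], 0],
    [[0, 0, 0], 0],
    [[0, 0, 0], 0],
    [[0, 0, 0], 0],
  ],
)

```text
time: 37.3
ee_pos: [0.4211, 0.0433, 0.0052]
eef_rot: [0.74, 0.673, 0.0, 0.0]
ft_force: [0.1, -0.5, -0.4]
width: 0.0869
grip_force: 0.0
```

Run:
```python
from h import *
st()
```

```text
p [0.4211 0.0433 0.0052] yaw -5.48 along 0.0258 lat -0.1837 w 0.0869 grip 0.0 F [ 0.1 -0.5 -0.4] t 37.3
```

drive_tool(
  series=[
    [[0, 0, 0], 0],
    [[0, 0, 0], 0],
    [[0, 0, 0], 0],
    [[0, 0, 0], 0],
    [[0, 0, 0], 0],
    [[0, 0, 0], 0],
    [[0, 0, 0], 0],
    [[0, 0, 3], 0],
    [[0, 0, 4], 0],
    [[0, 0, 4], 0],
  ],
  hand=1,
  newtons=50,
)

```text
time: 38.55
ee_pos: [0.4206, 0.0431, 0.1162]
eef_rot: [0.74, 0.672, -0.0, -0.0]
ft_force: [0.7, 0.6, -1.6]
width: 0.0254
grip_force: 50.0
```

drive_tool(
  series=[
    [[4, 3.6, 4], 0],
    [[4, 3.6, 0], 0],
    [[4, 3.6, 0], 0],
    [[4, 3.6, 0], 0],
    [[4.2, 3.9, 0], 0],
    [[0, 0, 0], 0],
    [[0, 0, 0], 0],
    [[0, 0, 0], 0],
    [[0, 0, -2.5], 0],
    [[0, 0, -2.5], 0],
  ],
)

```text
time: 39.8
ee_pos: [0.6203, 0.2232, 0.103]
eef_rot: [0.74, 0.672, 0.001, 0.0]
ft_force: [0.0, -0.4, -1.7]
width: 0.0257
grip_force: 50.0
```

Run:
```python
from h import *
st()
```

```text
p [0.6203 0.2232 0.103 ] yaw -5.53 along 0.224 lat -0.0027 w 0.0257 grip 50.0 F [ 0.  -0.4 -1.7] t 39.8
```

drive_tool(
  series=[
    [[0.25, 0.2, 0], 0],
    [[0, 0, -0.6], 0],
    [[0, 0, -0.6], 0],
    [[0, 0, -0.4], 0],
    [[0, 0, -0.2], 0],
    [[0, 0, 0], 0],
    [[0, 0, 0], 0],
    [[0, 0, 0], 0],
    [[0, 0, 0], 0],
    [[0, 0, 0], 0],
  ],
)

```text
time: 41.05
ee_pos: [0.6228, 0.2258, 0.0845]
eef_rot: [0.74, 0.673, 0.0, 0.0]
ft_force: [0.1, -0.1, -1.4]
width: 0.0252
grip_force: 50.0
```

Run:
```python
from h import *
st()
```

```text
p [0.6228 0.2258 0.0845] yaw -5.48 along 0.2268 lat -0.0004 w 0.0252 grip 50.0 F [ 0.1 -0.1 -1.4] t 41.05
```

drive_tool(
  series=[
    [[-0.1, -1, 0], 0],
    [[-0.1, -1, 0], 0],
    [[-0.1, -1, 0], 0],
    [[-0.1, -1, 0], 0],
    [[-0.1, -1, 0], 0],
    [[-0.1, -1, 0], 0],
    [[-0.09, -1, 0], 0],
    [[-0.09, -1, 0], 0],
    [[-0.09, -1, 0], 0],
    [[-0.09, -1, 0], 0],
  ],
)

```text
time: 42.3
ee_pos: [0.6135, 0.1319, 0.0853]
eef_rot: [0.738, 0.675, 0.003, -0.002]
ft_force: [0.2, 4.5, -1.6]
width: 0.0255
grip_force: 50.0
```

drive_tool(
  series=[
    [[-0.1, -0.8, 0], 0],
    [[-0.05, -0.55, 0], 0],
    [[0, 0, 0], 0],
    [[0, 0, 0], 0],
    [[0, 0, 0], 0],
    [[0, 0, 0], 0],
    [[0, 0, 0], 0],
    [[0, 0, 0], 0],
    [[0, 0, 0], 0],
    [[0, 0, 0], 0],
  ],
)

```text
time: 43.55
ee_pos: [0.6117, 0.1123, 0.0844]
eef_rot: [0.74, 0.672, 0.0, 0.0]
ft_force: [-0.5, 0.1, -2.0]
width: 0.0257
grip_force: 50.0
```

Run:
```python
from h import *
st()
```

```text
p [0.6117 0.1123 0.0844] yaw -5.48 along 0.1128 lat -0.0006 w 0.0257 grip 50.0 F [-0.5  0.1 -2. ] t 43.55
```

drive_tool(
  series=[
    [[0, 0, 0.5], 0],
    [[0, 0, 0.5], 0],
    [[0, 0, 0.5], 0],
    [[0, 0, 0.5], 0],
    [[0, 0, 0.5], 0],
    [[0, 0, 0.3], 0],
    [[0, 0, 0], 0],
    [[0, 0, 0], 0],
    [[0, 0, 0], 0],
    [[0, 0, 0], 0],
  ],
)

```text
time: 44.8
ee_pos: [0.6117, 0.1123, 0.1123]
eef_rot: [0.74, 0.673, -0.0, 0.0]
ft_force: [0.0, -0.1, -2.1]
width: 0.0255
grip_force: 50.0
```

drive_tool(
  series=[
    [[0, 0, -0.5], 0],
    [[0, 0, -0.5], 0],
    [[0, 0, -0.5], 0],
    [[0, 0, -0.4], 0],
    [[0, 0, -0.3], 0],
    [[0, 0, -0.3], 0],
    [[0, 0, 0], 0],
    [[0, 0, 0], 0],
    [[0, 0, 0], 0],
    [[0, 0, 0], 0],
  ],
)

```text
time: 46.05
ee_pos: [0.6118, 0.1123, 0.0875]
eef_rot: [0.74, 0.673, 0.0, 0.0]
ft_force: [1.2, -0.3, -1.4]
width: 0.0253
grip_force: 50.0
```

drive_tool(
  series=[
    [[0.05, 0.5, 0], 0],
    [[0.1, 1, 0], 0],
    [[0.1, 1.2, 0], 0],
    [[0.1, 1.2, 0], 0],
    [[0.1, 1.2, 0], 0],
    [[0.1, 1.2, 0], 0],
    [[0.15, 1.4, 0], 0],
    [[0.2, 1.8, 0], 0],
    [[0.2, 1.8, 0], 0],
    [[0.2, 1.8, 0.5], 0],
  ],
)

```text
time: 47.3
ee_pos: [0.6245, 0.2447, 0.0921]
eef_rot: [0.74, 0.673, -0.0, -0.0]
ft_force: [0.7, -0.3, -1.6]
width: 0.0259
grip_force: 50.0
```

```bash
cat >> h.py <<'E'
def clips(f):
    snap("top",f);im=cv2.imread(f);m=(im.max(2)<66).astype(np.uint8);m[:185]=0;m[235:]=0;m[:,:205]=0;m[:,395:]=0
    n,l,s,c=cv2.connectedComponentsWithStats(m)
    for i in range(1,n):
        if s[i,4]>60:
            o=[]
            for z in(.09,.112):
                p=back(f,c[i],z);d=p[:2]-M;o+=[(d@U).round(4),(d@N).round(4)]
            print("blob",s[i].tolist(),"along/lat low",o[:2],"high",o[2:])
E
python3 - <<'E'
from h import *
st();clips("pics/t12.png")
E
```

```text
p [0.6245 0.2447 0.0921] yaw -5.45 along 0.2458 lat -0.0006 w 0.0259 grip 50.0 F [ 0.7 -0.3 -1.6] t 47.3
blob [281, 194, 22, 23, 287] along/lat low [np.float64(0.0385), np.float64(0.0023)] high [np.float64(0.037), np.float64(-0.0012)]
blob [323, 199, 17, 23, 313] along/lat low [np.float64(-0.0472), np.float64(-0.0021)] high [np.float64(-0.047), np.float64(-0.0055)]
blob [364, 203, 19, 23, 344] along/lat low [np.float64(-0.1398), np.float64(-0.0035)] high [np.float64(-0.1377), np.float64(-0.0069)]
```

drive_tool(
  series=[
    [[0, 0, 4.5], 0],
    [[0, 0, 4.5], 0],
    [[-3.4, -3.4, 0], 0],
    [[-3.4, -3.4, 0], 0],
    [[-3.4, -3.4, 0], 0],
    [[-3.4, -3.4, 0], 0],
    [[-3.4, -3.4, -2], 0],
    [[-3.35, -3, -3], 0],
    [[0, 0, -4], 0],
    [[0, 0, -4], 0],
  ],
)

```text
time: 48.6
ee_pos: [0.4217, 0.0433, 0.0523]
eef_rot: [0.74, 0.672, 0.001, 0.0]
ft_force: [0.3, 0.3, -1.2]
width: 0.025
grip_force: 50.0
```

drive_tool(
  series=[
    [[0, 0, -2.5], 0],
    [[0, 0, -1], 0],
    [[0, 0, -0.5], 0],
    [[0, 0, -0.3], 0],
    [[0, 0, 0], 0],
    [[0, 0, 0], 0],
    [[0, 0, 0], 0],
    [[0, 0, 0], 0],
    [[0, 0, 0], 0],
    [[0, 0, 0], 0],
  ],
)

```text
time: 49.85
ee_pos: [0.4212, 0.0433, 0.0094]
eef_rot: [0.74, 0.673, 0.0, 0.0]
ft_force: [0.5, 0.5, -1.5]
width: 0.0255
grip_force: 50.0
```

Run:
```python
from h import *
st();f="pics/t12.png";im=cv2.imread(f)
for u in range(278,308,2):print(u,(im[192:222,u].max(1)<66).sum(),[np.where(im[192:222,u].max(1)<66)[0].min(initial=99)+192])
```

```text
p [0.4212 0.0433 0.0094] yaw -5.48 along 0.0259 lat -0.1836 w 0.0255 grip 50.0 F [ 0.5  0.5 -1.5] t 49.85
278 0 [np.int64(291)]
280 2 [np.int64(210)]
282 4 [np.int64(202)]
284 8 [np.int64(195)]
286 18 [np.int64(195)]
288 19 [np.int64(195)]
290 23 [np.int64(194)]
292 15 [np.int64(195)]
294 18 [np.int64(195)]
296 14 [np.int64(195)]
298 13 [np.int64(196)]
300 12 [np.int64(197)]
302 3 [np.int64(201)]
304 0 [np.int64(291)]
306 0 [np.int64(291)]
```

drive_tool(
  series=[
    [[0, 0, -0.2], 0],
    [[0, 0, -0.2], 0],
    [[0, 0, 0], 0],
    [[0, 0, 0], 0],
    [[0, 0, 0], 0],
    [[0, 0, 0], 0],
    [[0, 0, 0], 0],
    [[0, 0, 0], 0],
    [[0, 0, 0], 0],
    [[0, 0, 0], 0],
  ],
)

```text
time: 51.1
ee_pos: [0.4212, 0.0433, 0.0054]
eef_rot: [0.74, 0.673, 0.0, 0.0]
ft_force: [-0.3, 0.1, -1.8]
width: 0.0255
grip_force: 50.0
```

drive_tool(
  series=[
    [[0, 0, 0], 0],
    [[0, 0, 0], 0],
    [[0, 0, 0], 0],
    [[0, 0, 0], 0],
    [[0, 0, 5], 0],
    [[0, 0, 5], 0],
    [[0, 0, 5], 0],
    [[5, 0, 2], 0],
    [[5, -0.4, 0], 0],
    [[5, -0.4, 0], 0],
  ],
  hand=0,
)

```text
time: 52.35
ee_pos: [0.5731, 0.0356, 0.1759]
eef_rot: [0.74, 0.673, 0.001, 0.0]
ft_force: [0.0, 0.2, 1.1]
width: 0.0871
grip_force: 0.0
```

drive_tool(
  series=[
    [[3, 0, 0], 0],
    [[0, 0, 0], 0],
    [[0, 0, 0], 0],
    [[0, 0, 0], 0],
    [[0, 0, -2], 0],
    [[0, 0, -2], 0],
    [[0, 0, -1.5], 0],
    [[0, 0, -1], 0],
    [[0, 0, -0.5], 0],
    [[0, 0, 0], 0],
  ],
)

```text
time: 53.6
ee_pos: [0.6013, 0.0353, 0.1055]
eef_rot: [0.74, 0.672, 0.0, 0.0]
ft_force: [0.1, -0.8, 0.5]
width: 0.0871
grip_force: 0.0
```

Run:
```python
from h import *
st();f="pics/w13.png";snap("wrist",f)
for a in(.03,.035,.04):print(a,[proj(f,[*(M+(a+d)*U-.003*N),z]).round(0).tolist() for d,z in((0,.112),(.012,.134),(.012,.114))])
g=cv2.imread(f,0)
for v in range(195,262,4):print(v,"".join("#" if x<60 else "+" if x<85 else "-" if x<110 else "." for x in g[v,285:375:2]))
```

```text
p [0.6013 0.0353 0.1055] yaw -5.48 along 0.0351 lat -0.0036 w 0.0871 grip 0.0 F [ 0.1 -0.8  0.5] t 53.6
0.03 [[330.0, 241.0], [331.0, 236.0], [330.0, 225.0]]
0.035 [[330.0, 234.0], [331.0, 229.0], [330.0, 218.0]]
0.04 [[330.0, 227.0], [331.0, 221.0], [330.0, 211.0]]
195 .........-+++++++++--------++++++++++++......
199 ........--+++++++++--------+++++++++++++-....
203 ........-+++++++++#++-----+++++++++++#++-....
207 ........-++++++++##+-+#####++++++++++#++-....
211 .........++++++++##++++++++++++++++++#++-....
215 .........++++++++##++++++++++++++++++#++.....
219 ........++++++++++++++++++++###+++++++++-....
223 .......-++----++++++++++++++++++++++++++++...
227 ........++++++++++++++++++++###++++++++++....
231 .........++#++++##+.-+++++++-+########++-....
235 .........++#++++##+.-+++++++-+#####++#++-....
239 .........++#+++++--.-+++++++--++##+++#++-....
243 .........++.....+++-.+++++++++#++----#++-....
247 .........+-.....--...-++++++---+......++.....
251 ................---..........--+-............
255 +++++++++++++++++++++++++++++++++++++++++++++
259 ---------------------------------------------
```

drive_tool(
  series=[
    [[0.05, 0.6, 0], 0],
    [[0, 0, -0.2], 0],
    [[0, 0, 0], 0],
    [[0, 0, 0], 0],
    [[0, 0, 0], 0],
    [[0, 0, 0], 0],
    [[0, 0, 0], 0],
    [[0, 0, 0], 0],
    [[0, 0, 0], 0],
    [[0, 0, 0], 0],
  ],
)

```text
time: 54.9
ee_pos: [0.6017, 0.0413, 0.1034]
eef_rot: [0.74, 0.673, 0.0, 0.0]
ft_force: [-0.2, 0.4, -0.1]
width: 0.0872
grip_force: 0.0
```

drive_tool(
  series=[
    [[0, 0, 0], 0],
    [[0, 0, 0], 0],
    [[0, 0, 0], 0],
    [[0, 0, 0], 0],
    [[0, 0, 0], 0],
    [[0, 0, 0], 0],
    [[0, 0, 0], 0],
    [[0, 0, 0], 0],
    [[0, 0, 0], 0],
    [[0, 0, 0], 0],
  ],
  hand=1,
  newtons=35,
)

```text
time: 56.15
ee_pos: [0.6019, 0.0413, 0.1035]
eef_rot: [0.74, 0.673, 0.0, 0.0]
ft_force: [1.5, -0.2, 0.6]
width: 0.0087
grip_force: 34.9
```

drive_tool(
  series=[
    [[0, 0, 1.5], 0],
    [[0, 0, 4], 0],
    [[0, 0, 4], 0],
    [[-2.5, -5.1, 0], 1.4],
    [[-2.5, -5.1, 0], 1.4],
    [[-2.5, -5.1, 0], 1.4],
    [[-2.5, -5.1, 0], 1.4],
    [[-2.5, -5.1, 0], 1.4],
    [[-2.5, -5.1, 0], 1.4],
    [[-2.9, -5.6, 0], 1.2],
  ],
)

```text
time: 57.4
ee_pos: [0.4223, -0.3215, 0.1996]
eef_rot: [0.681, 0.733, 0.001, 0.0]
ft_force: [0.7, -0.6, 1.0]
width: 0.0082
grip_force: 34.9
```

drive_tool(
  series=[
    [[0, 0, 0], 0],
    [[0, 0, 0], 0],
    [[0, 0, 0], 0],
    [[0, 0, -4], 0],
    [[0, 0, -4], 0],
    [[0, 0, -4], 0],
    [[0, 0, -2], 0],
    [[0, 0, -1], 0],
    [[0, 0, 0], 0],
    [[0, 0, 0], 0],
  ],
)

```text
time: 58.65
ee_pos: [0.4237, -0.3204, 0.0494]
eef_rot: [0.681, 0.732, 0.0, 0.001]
ft_force: [0.2, 0.1, -0.6]
width: 0.0086
grip_force: 34.9
```

drive_tool(
  series=[
    [[0, 0, -0.3], 0],
    [[0, 0, -0.2], 0],
    [[0, 0, 0], 0],
    [[0, 0, 0], 0],
    [[0, 0, 0], 0],
    [[0, 0, 0], 0],
    [[0, 0, 0], 0],
    [[0, 0, 0], 0],
    [[0, 0, 0], 0],
    [[0, 0, 0], 0],
  ],
)

```text
time: 59.9
ee_pos: [0.423, -0.3202, 0.0434]
eef_rot: [0.681, 0.732, 0.0, 0.0]
ft_force: [-0.4, -0.1, -0.3]
width: 0.0083
grip_force: 34.9
```

drive_tool(
  series=[
    [[0, 0, 0], 0],
    [[0, 0, 0], 0],
    [[0, 0, 0], 0],
    [[0, 0, 2], 0],
    [[0, 0, 5], 0],
    [[0, 0, 5], 0],
    [[0, 3.5, 2], 0],
    [[0, 5.8, 0], -1.2],
    [[0, 5.8, 0], -1.2],
    [[0, 5.8, 0], -1.2],
  ],
  hand=0.75,
)

```text
time: 61.15
ee_pos: [0.4228, -0.1094, 0.1838]
eef_rot: [0.704, 0.71, 0.001, 0.0]
ft_force: [1.2, 0.2, 0.0]
width: 0.0218
grip_force: 0.0
```

Run:
```python
from wd import *
st();wedge("pics/t14.png");clips("pics/t14b.png")
```

```text
p [ 0.4228 -0.1094  0.1838] yaw 0.49 along -0.126 lat -0.1674 w 0.0218 grip 0.0 F [1.2 0.2 0. ] t 61.15
area 281 yaw -5.3 len 0.06 +yend [0.424 0.066] handle~ [0.4212 0.0364]
blob [323, 200, 17, 22, 246] along/lat low [np.float64(-0.0477), np.float64(-0.003)] high [np.float64(-0.0475), np.float64(-0.0064)]
blob [365, 203, 18, 22, 288] along/lat low [np.float64(-0.1411), np.float64(-0.0032)] high [np.float64(-0.139), np.float64(-0.0065)]
```

drive_tool(
  series=[
    [[0, 4, 0], -2],
    [[-0.1, 4, 0], -2],
    [[-0.1, 4, 0], -2],
    [[0, 3.3, -1], 0],
    [[0, 0, -4], 0],
    [[0, 0, -4], 0],
    [[0, 0, -4], 0],
    [[0, 0, -3], 0],
    [[0, 0, -1.2], 0],
    [[0, 0, -0.4], 0],
  ],
  hand=0,
)

```text
time: 62.5
ee_pos: [0.4211, 0.0416, 0.0074]
eef_rot: [0.74, 0.672, -0.0, 0.0]
ft_force: [0.3, -0.6, -0.3]
width: 0.087
grip_force: 0.0
```

drive_tool(
  series=[
    [[0, 0, -0.2], 0],
    [[0, 0, 0], 0],
    [[0, 0, 0], 0],
    [[0, 0, 0], 0],
    [[0, 0, 0], 0],
    [[0, 0, 0], 0],
    [[0, 0, 0], 0],
    [[0, 0, 0], 0],
    [[0, 0, 0], 0],
    [[0, 0, 0], 0],
  ],
)

```text
time: 63.75
ee_pos: [0.421, 0.0418, 0.0054]
eef_rot: [0.74, 0.673, 0.0, 0.0]
ft_force: [0.2, -0.8, -0.7]
width: 0.0869
grip_force: 0.0
```

Run:
```python
from h import *
st()
```

```text
p [0.421  0.0418 0.0054] yaw -5.48 along 0.0243 lat -0.1837 w 0.0869 grip 0.0 F [ 0.2 -0.8 -0.7] t 63.75
```

drive_tool(
  series=[
    [[0, 0, 0], 0],
    [[0, 0, 0], 0],
    [[0, 0, 0], 0],
    [[0, 0, 0], 0],
    [[0, 0, 0], 0],
    [[0, 0, 0], 0],
    [[0, 0, 0], 0],
    [[0, 0, 3], 0],
    [[0, 0, 4], 0],
    [[0, 0, 4], 0],
  ],
  hand=1,
  newtons=50,
)

```text
time: 65.0
ee_pos: [0.4206, 0.0416, 0.1164]
eef_rot: [0.74, 0.672, -0.0, -0.0]
ft_force: [0.7, 0.2, -1.3]
width: 0.0256
grip_force: 50.0
```

drive_tool(
  series=[
    [[3.5, 1.8, 4], 0],
    [[4, 1.8, 0], 0],
    [[4, 1.8, 0], 0],
    [[4, 1.8, 0], 0],
    [[3.8, 1.6, 0], 0],
    [[0, 0, 0], 0],
    [[0, 0, 0], 0],
    [[0, 0, 0], 0],
    [[0, 0, -2.5], 0],
    [[0, 0, -2.5], 0],
  ],
)

```text
time: 66.25
ee_pos: [0.6137, 0.1297, 0.1056]
eef_rot: [0.74, 0.672, 0.001, 0.0]
ft_force: [0.5, 0.3, -1.6]
width: 0.0256
grip_force: 50.0
```

Run:
```python
from h import *
st()
```

```text
p [0.6137 0.1297 0.1056] yaw -5.49 along 0.1303 lat -0.0002 w 0.0256 grip 50.0 F [ 0.5  0.3 -1.6] t 66.25
```

drive_tool(
  series=[
    [[0, 0, 0], 0],
    [[0, 0, -0.6], 0],
    [[0, 0, -0.6], 0],
    [[0, 0, -0.4], 0],
    [[0, 0, -0.2], 0],
    [[0, 0, 0], 0],
    [[0, 0, 0], 0],
    [[0, 0, 0], 0],
    [[0, 0, 0], 0],
    [[0, 0, 0], 0],
  ],
)

```text
time: 67.5
ee_pos: [0.614, 0.1298, 0.0875]
eef_rot: [0.74, 0.673, 0.0, 0.0]
ft_force: [0.1, -0.2, -1.2]
width: 0.026
grip_force: 50.0
```

Run:
```python
from h import *
st()
```

```text
p [0.614  0.1298 0.0875] yaw -5.48 along 0.1304 lat 0.0 w 0.026 grip 50.0 F [ 0.1 -0.2 -1.2] t 67.5
```

drive_tool(
  series=[
    [[0, 0, -0.25], 0],
    [[-0.1, -1, 0], 0],
    [[-0.1, -1, 0], 0],
    [[-0.1, -1, 0], 0],
    [[-0.1, -1, 0], 0],
    [[-0.1, -1, 0], 0],
    [[-0.09, -1, 0], 0],
    [[-0.09, -1, 0], 0],
    [[-0.09, -1, 0], 0],
    [[-0.09, -1, 0], 0],
  ],
)

```text
time: 68.75
ee_pos: [0.6061, 0.0463, 0.0855]
eef_rot: [0.738, 0.674, 0.003, -0.002]
ft_force: [1.6, 22.5, 0.8]
width: 0.0255
grip_force: 50.0
```

drive_tool(
  series=[
    [[-0.1, -0.9, 0], 0],
    [[-0.1, -0.9, 0], 0],
    [[-0.05, -0.5, 0], 0],
    [[0, 0, 0], 0],
    [[0, 0, 0], 0],
    [[0, 0, 0], 0],
    [[0, 0, 0], 0],
    [[0, 0, 0], 0],
    [[0, 0, 0], 0],
    [[0, 0, 0], 0],
  ],
)

```text
time: 70.0
ee_pos: [0.6029, 0.0168, 0.0849]
eef_rot: [0.74, 0.673, 0.0, 0.0]
ft_force: [-0.3, 0.2, -1.3]
width: 0.0255
grip_force: 50.0
```

Run:
```python
from h import *
st()
```

```text
p [0.6029 0.0168 0.0849] yaw -5.48 along 0.0168 lat -0.0002 w 0.0255 grip 50.0 F [-0.3  0.2 -1.3] t 70.0
```

drive_tool(
  series=[
    [[0, 0, 0.5], 0],
    [[0, 0, 0.5], 0],
    [[0, 0, 0.5], 0],
    [[0, 0, 0.5], 0],
    [[0, 0, 0.5], 0],
    [[0, 0, 0.3], 0],
    [[0, 0, 0], 0],
    [[0, 0, 0], 0],
    [[0, 0, 0], 0],
    [[0, 0, 0], 0],
  ],
)

```text
time: 71.25
ee_pos: [0.6028, 0.0168, 0.1128]
eef_rot: [0.74, 0.673, -0.0, -0.0]
ft_force: [-0.3, 0.9, -1.7]
width: 0.0255
grip_force: 50.0
```

Run:
```python
from h import *
st();clips("pics/t15.png")
```

```text
p [0.6028 0.0168 0.1128] yaw -5.48 along 0.0168 lat -0.0003 w 0.0255 grip 50.0 F [-0.3  0.9 -1.7] t 71.25
blob [325, 197, 23, 23, 327] along/lat low [np.float64(-0.06), np.float64(0.003)] high [np.float64(-0.0595), np.float64(-0.0005)]
blob [364, 203, 19, 23, 294] along/lat low [np.float64(-0.1414), np.float64(-0.0037)] high [np.float64(-0.1393), np.float64(-0.0071)]
```

drive_tool(
  series=[
    [[0, 0, -0.5], 0],
    [[0, 0, -0.5], 0],
    [[0, 0, -0.5], 0],
    [[0, 0, -0.4], 0],
    [[0, 0, -0.3], 0],
    [[0, 0, -0.3], 0],
    [[0, 0, 0], 0],
    [[0, 0, 0], 0],
    [[0, 0, 0], 0],
    [[0, 0, 0], 0],
  ],
)

```text
time: 72.55
ee_pos: [0.6029, 0.0168, 0.088]
eef_rot: [0.74, 0.673, 0.0, 0.0]
ft_force: [-0.8, 0.0, -0.8]
width: 0.0253
grip_force: 50.0
```

drive_tool(
  series=[
    [[0.05, 0.5, 0], 0],
    [[0.1, 1, 0], 0],
    [[0.1, 1.2, 0], 0],
    [[0.1, 1.2, 0], 0],
    [[0.1, 1.2, 0], 0],
    [[0.1, 1.2, 0], 0],
    [[0.15, 1.4, 0], 0],
    [[0.2, 1.8, 0], 0],
    [[0.2, 1.8, 0], 0],
    [[0.2, 1.8, 0.5], 0],
  ],
)

```text
time: 73.8
ee_pos: [0.6157, 0.1493, 0.0927]
eef_rot: [0.74, 0.673, -0.0, -0.0]
ft_force: [-0.5, -0.1, -0.6]
width: 0.0256
grip_force: 50.0
```

Run:
```python
from h import *
st();clips("pics/t16.png");print(((np.array([.421,.0418])-r.read_state()["ee_pos"][:2])*100).round(1))
```

```text
p [0.6157 0.1493 0.0927] yaw -5.46 along 0.1499 lat -0.0002 w 0.0256 grip 50.0 F [-0.5 -0.1 -0.6] t 73.8
blob [235, 185, 22, 50, 443] along/lat low [np.float64(0.1438), np.float64(-0.009)] high [np.float64(0.1401), np.float64(-0.0123)]
blob [323, 198, 23, 23, 313] along/lat low [np.float64(-0.0555), np.float64(0.0011)] high [np.float64(-0.0551), np.float64(-0.0024)]
blob [365, 203, 19, 22, 356] along/lat low [np.float64(-0.14), np.float64(-0.0026)] high [np.float64(-0.138), np.float64(-0.006)]
[-19.5 -11.1]
```

drive_tool(
  series=[
    [[0, 0, 4.5], 0],
    [[0, 0, 4.5], 0],
    [[-3.4, -1.9, 0], 0],
    [[-3.4, -1.9, 0], 0],
    [[-3.4, -1.9, 0], 0],
    [[-3.4, -1.9, 0], 0],
    [[-3.2, -1.9, -2], 0],
    [[-2.7, -1.6, -3], 0],
    [[0, 0, -4], 0],
    [[0, 0, -4], 0],
  ],
)

```text
time: 75.1
ee_pos: [0.4213, 0.0369, 0.0526]
eef_rot: [0.74, 0.672, 0.001, 0.0]
ft_force: [0.8, 0.5, -1.7]
width: 0.0255
grip_force: 50.0
```

drive_tool(
  series=[
    [[0, 0, -2.5], 0],
    [[0, 0, -1], 0],
    [[0, 0, -0.5], 0],
    [[0, 0, -0.4], 0],
    [[0, 0, -0.2], 0],
    [[0, 0, 0], 0],
    [[0, 0, 0], 0],
    [[0, 0, 0], 0],
    [[0, 0, 0], 0],
    [[0, 0, 0], 0],
  ],
)

```text
time: 76.35
ee_pos: [0.4209, 0.0368, 0.0069]
eef_rot: [0.74, 0.673, 0.0, 0.0]
ft_force: [0.4, 0.6, -1.2]
width: 0.0257
grip_force: 50.0
```

drive_tool(
  series=[
    [[0, 0, -0.15], 0],
    [[0, 0, 0], 0],
    [[0, 0, 0], 0],
    [[0, 0, 0], 0],
    [[0, 0, 0], 0],
    [[0, 0, 0], 0],
    [[0, 0, 0], 0],
    [[0, 0, 0], 0],
    [[0, 0, 0], 0],
    [[0, 0, 0], 0],
  ],
)

```text
time: 77.6
ee_pos: [0.4209, 0.0368, 0.0054]
eef_rot: [0.74, 0.673, 0.0, 0.0]
ft_force: [-0.1, -0.4, -0.6]
width: 0.0252
grip_force: 50.0
```

drive_tool(
  series=[
    [[0, 0, 0], 0],
    [[0, 0, 0], 0],
    [[0, 0, 0], 0],
    [[0, 0, 0], 0],
    [[0, 0, 5], 0],
    [[0, 0, 5], 0],
    [[0, 0, 5], 0],
    [[4, -2, 2], 0],
    [[5, -2.7, 0], 0],
    [[5, -2.5, 0], 0],
  ],
  hand=0,
)

```text
time: 78.85
ee_pos: [0.5627, -0.0357, 0.1761]
eef_rot: [0.74, 0.673, 0.001, 0.0]
ft_force: [0.7, 0.0, 0.8]
width: 0.0867
grip_force: 0.0
```

drive_tool(
  series=[
    [[3.3, -1.5, 0], 0],
    [[0, 0, 0], 0],
    [[0, 0, 0], 0],
    [[0, 0, 0], 0],
    [[0, 0, -2], 0],
    [[0, 0, -2], 0],
    [[0, 0, -1.5], 0],
    [[0, 0, -1], 0],
    [[0, 0, -0.5], 0],
    [[0, 0, 0], 0],
  ],
)

```text
time: 80.1
ee_pos: [0.5939, -0.0502, 0.1055]
eef_rot: [0.74, 0.672, 0.0, 0.0]
ft_force: [-0.1, -0.3, 0.2]
width: 0.0868
grip_force: 0.0
```

```bash
cat >> h.py <<'E'
def wclip(f,lat=-.003):
    st();snap("wrist",f);p=r.read_state()["ee_pos"][:2]-M;a0=p@U
    for a in(a0-.005,a0,a0+.005,a0+.01):print(a.round(4),[proj(f,[*(M+(a+d)*U+lat*N),z]).round(0).tolist() for d,z in((0,.112),(-.012,.134),(.012,.134))])
    g=cv2.imread(f,0)
    for v in range(195,256,4):print(v,"".join("#" if x<60 else "+" if x<85 else "-" if x<110 else "." for x in g[v,285:375:2]))
E
python3 - <<'E'
from h import *
wclip("pics/w17.png")
E
```

```text
p [ 0.5939 -0.0502  0.1055] yaw -5.48 along -0.0507 lat -0.0028 w 0.0868 grip 0.0 F [-0.1 -0.3  0.2] t 80.1
-0.0557 [[329.0, 240.0], [329.0, 272.0], [329.0, 236.0]]
-0.0507 [[329.0, 234.0], [329.0, 265.0], [329.0, 228.0]]
-0.0457 [[329.0, 227.0], [329.0, 258.0], [329.0, 220.0]]
-0.0407 [[329.0, 220.0], [329.0, 250.0], [329.0, 212.0]]
195 .................----------+++-..............
199 .................+---------+++-..............
203 .................+---------+++-..............
207 .........++++++++++-------++++++++++#-.......
211 ........-++----++++-------++++++++++#++......
215 .......--++++--++++-------++++++++++#++......
219 .......--+++++-+++++-+++++++++++++++#++......
223 .......--++++++++#++######++++++++++#++......
227 .......-+++++++++#++++++++++++++++++#++......
231 .......-+++++++++++++++++++###++++++#++......
235 ......-++---+-+++++++++++++##+++++++++++.....
239 .......+++++++++++++++++++###+++++++++++.....
243 .......-++#++++###-++++++++-+##++####++......
247 .......-++#++++###.++++++++-+###++++#++......
251 .......-+##+++++--.++++++++---##++++#++......
255 -------++++++++++++++++++++++++++++++++++++++
```

drive_tool(
  series=[
    [[-0.1, -0.2, 0], 0],
    [[0, 0, -0.2], 0],
    [[0, 0, 0], 0],
    [[0, 0, 0], 0],
    [[0, 0, 0], 0],
    [[0, 0, 0], 0],
    [[0, 0, 0], 0],
    [[0, 0, 0], 0],
    [[0, 0, 0], 0],
    [[0, 0, 0], 0],
  ],
)

```text
time: 81.4
ee_pos: [0.5929, -0.0521, 0.1034]
eef_rot: [0.74, 0.673, 0.0, 0.0]
ft_force: [-0.7, 0.2, -1.1]
width: 0.0867
grip_force: 0.0
```

drive_tool(
  series=[
    [[0, 0, 0], 0],
    [[0, 0, 0], 0],
    [[0, 0, 0], 0],
    [[0, 0, 0], 0],
    [[0, 0, 0], 0],
    [[0, 0, 0], 0],
    [[0, 0, 0], 0],
    [[0, 0, 0], 0],
    [[0, 0, 0], 0],
    [[0, 0, 0], 0],
  ],
  hand=1,
  newtons=35,
)

```text
time: 82.65
ee_pos: [0.5931, -0.0522, 0.1035]
eef_rot: [0.74, 0.673, 0.0, 0.0]
ft_force: [0.5, 0.4, -1.3]
width: 0.0085
grip_force: 34.9
```

drive_tool(
  series=[
    [[0, 0, 1.5], 0],
    [[0, 0, 4], 0],
    [[0, 0, 4], 0],
    [[-3.4, -4.4, 0], 1.9],
    [[-3.4, -4.4, 0], 1.9],
    [[-3.4, -4.4, 0], 1.9],
    [[-3.4, -4.4, 0], 1.9],
    [[-3.7, -4.8, 0], 2],
    [[0, 0, 0], 0],
    [[0, 0, 0], 0],
  ],
)

```text
time: 83.9
ee_pos: [0.4202, -0.276, 0.1991]
eef_rot: [0.681, 0.732, 0.001, 0.0]
ft_force: [-0.5, 0.1, -0.2]
width: 0.0084
grip_force: 34.9
```

drive_tool(
  series=[
    [[0, 0, 0], 0],
    [[0, 0, -4], 0],
    [[0, 0, -4], 0],
    [[0, 0, -4], 0],
    [[0, 0, -2], 0],
    [[0, 0, -1], 0],
    [[0, 0, -0.5], 0],
    [[0, 0, 0], 0],
    [[0, 0, 0], 0],
    [[0, 0, 0], 0],
  ],
)

```text
time: 85.15
ee_pos: [0.4202, -0.2763, 0.0439]
eef_rot: [0.681, 0.732, 0.0, 0.0]
ft_force: [0.4, -0.2, -0.4]
width: 0.0087
grip_force: 34.9
```

drive_tool(
  series=[
    [[0, 0, 0], 0],
    [[0, 0, 0], 0],
    [[0, 0, 0], 0],
    [[0, 0, 2], 0],
    [[0, 0, 5], 0],
    [[0, 0, 5], 0],
    [[0, 3.5, 2], 0],
    [[0, 5.8, 0], -1.2],
    [[0, 5.8, 0], -1.2],
    [[0, 5.8, 0], -1.2],
  ],
  hand=0.75,
)

```text
time: 86.4
ee_pos: [0.4197, -0.0654, 0.1838]
eef_rot: [0.704, 0.71, 0.001, 0.0]
ft_force: [0.4, -0.3, 0.8]
width: 0.0218
grip_force: 0.0
```

Run:
```python
from wd import *
st();wedge("pics/t18.png");clips("pics/t18b.png")
```

```text
p [ 0.4197 -0.0654  0.1838] yaw 0.48 along -0.0825 lat -0.1747 w 0.0218 grip 0.0 F [ 0.4 -0.3  0.8] t 86.4
area 301 yaw -6.3 len 0.074 +yend [0.424 0.062] handle~ [0.4211 0.032 ]
blob [365, 203, 18, 22, 274] along/lat low [np.float64(-0.1414), np.float64(-0.0032)] high [np.float64(-0.1392), np.float64(-0.0066)]
```

drive_tool(
  series=[
    [[0.1, 3.5, 0], -2],
    [[0, 3.5, 0], -2],
    [[0, 3.4, 0], -2],
    [[0, 0, -1], 0],
    [[0, 0, -4], 0],
    [[0, 0, -4], 0],
    [[0, 0, -4], 0],
    [[0, 0, -3], 0],
    [[0, 0, -1.2], 0],
    [[0, 0, -0.4], 0],
  ],
  hand=0,
)

```text
time: 87.75
ee_pos: [0.421, 0.0362, 0.0073]
eef_rot: [0.74, 0.672, -0.0, 0.0]
ft_force: [-0.6, 0.2, -0.7]
width: 0.0869
grip_force: 0.0
```

drive_tool(
  series=[
    [[0, 0, -0.2], 0],
    [[0, 0, 0], 0],
    [[0, 0, 0], 0],
    [[0, 0, 0], 0],
    [[0, 0, 0], 0],
    [[0, 0, 0], 0],
    [[0, 0, 0], 0],
    [[0, 0, 0], 0],
    [[0, 0, 0], 0],
    [[0, 0, 0], 0],
  ],
)

```text
time: 89.0
ee_pos: [0.4209, 0.0368, 0.0054]
eef_rot: [0.74, 0.673, 0.0, 0.0]
ft_force: [0.5, -0.7, -0.1]
width: 0.0869
grip_force: 0.0
```

drive_tool(
  series=[
    [[0, 0, 0], 0],
    [[0, 0, 0], 0],
    [[0, 0, 0], 0],
    [[0, 0, 0], 0],
    [[0, 0, 0], 0],
    [[0, 0, 0], 0],
    [[0, 0, 0], 0],
    [[0, 0, 3], 0],
    [[0, 0, 4], 0],
    [[0, 0, 4], 0],
  ],
  hand=1,
  newtons=50,
)

```text
time: 90.25
ee_pos: [0.4205, 0.0366, 0.1164]
eef_rot: [0.74, 0.672, -0.0, -0.0]
ft_force: [1.0, 0.4, -1.1]
width: 0.0253
grip_force: 50.0
```

drive_tool(
  series=[
    [[3.5, 0, 4], 0],
    [[3.8, 0, 0], 0],
    [[3.8, 0, 0], 0],
    [[3.8, 0, 0], 0],
    [[3.5, -0.1, 0], 0],
    [[0, 0, 0], 0],
    [[0, 0, 0], 0],
    [[0, 0, 0], 0],
    [[0, 0, -2.5], 0],
    [[0, 0, -2.5], 0],
  ],
)

```text
time: 91.5
ee_pos: [0.6046, 0.0362, 0.1055]
eef_rot: [0.74, 0.673, 0.001, 0.0]
ft_force: [0.5, 0.4, -0.2]
width: 0.0258
grip_force: 50.0
```

drive_tool(
  series=[
    [[0, 0, 0], 0],
    [[0, 0, -0.6], 0],
    [[0, 0, -0.6], 0],
    [[0, 0, -0.4], 0],
    [[0, 0, -0.2], 0],
    [[0, 0, -0.25], 0],
    [[0, 0, 0], 0],
    [[0, 0, 0], 0],
    [[0, 0, 0], 0],
    [[0, 0, 0], 0],
  ],
)

```text
time: 92.75
ee_pos: [0.6049, 0.0358, 0.085]
eef_rot: [0.74, 0.673, 0.0, 0.0]
ft_force: [-1.2, 0.5, -1.1]
width: 0.0254
grip_force: 50.0
```

Run:
```python
from h import *
st()
```

```text
p [0.6049 0.0358 0.085 ] yaw -5.47 along 0.036 lat -0.0 w 0.0254 grip 50.0 F [-1.2  0.5 -1.1] t 92.75
```

drive_tool(
  series=[
    [[-0.1, -1, 0], 0],
    [[-0.1, -1, 0], 0],
    [[-0.1, -1, 0], 0],
    [[-0.1, -1, 0], 0],
    [[-0.1, -1, 0], 0],
    [[-0.1, -1, 0], 0],
    [[-0.09, -1, 0], 0],
    [[-0.09, -1, 0], 0],
    [[-0.09, -1, 0], 0],
    [[-0.09, -1, 0], 0],
  ],
)

```text
time: 94.0
ee_pos: [0.5962, -0.0591, 0.0851]
eef_rot: [0.738, 0.674, 0.002, -0.002]
ft_force: [1.7, 3.8, -1.0]
width: 0.0254
grip_force: 50.0
```

drive_tool(
  series=[
    [[-0.1, -0.9, 0], 0],
    [[-0.05, -0.7, 0], 0],
    [[0, 0, 0], 0],
    [[0, 0, 0], 0],
    [[0, 0, 0], 0],
    [[0, 0, 0], 0],
    [[0, 0, 0], 0],
    [[0, 0, 0], 0],
    [[0, 0, 0], 0],
    [[0, 0, 0], 0],
  ],
)

```text
time: 95.25
ee_pos: [0.5938, -0.0802, 0.0849]
eef_rot: [0.74, 0.673, 0.0, 0.0]
ft_force: [-0.1, -0.6, -1.3]
width: 0.0255
grip_force: 50.0
```

drive_tool(
  series=[
    [[0, 0, 0.5], 0],
    [[0, 0, 0.5], 0],
    [[0, 0, 0.5], 0],
    [[0, 0, 0.5], 0],
    [[0, 0, 0.5], 0],
    [[0, 0, 0.3], 0],
    [[0, 0, 0], 0],
    [[0, 0, 0], 0],
    [[0, 0, 0], 0],
    [[0, 0, 0], 0],
  ],
)

```text
time: 96.5
ee_pos: [0.5937, -0.0802, 0.1128]
eef_rot: [0.74, 0.673, -0.0, -0.0]
ft_force: [-0.9, 0.3, -2.0]
width: 0.025
grip_force: 50.0
```

Run:
```python
from h import *
st();clips("pics/t19.png")
```

```text
p [ 0.5937 -0.0802  0.1128] yaw -5.48 along -0.0806 lat -0.0001 w 0.025 grip 50.0 F [-0.9  0.3 -2. ] t 96.5
```

drive_tool(
  series=[
    [[0, 0, -0.5], 0],
    [[0, 0, -0.5], 0],
    [[0, 0, -0.5], 0],
    [[0, 0, -0.4], 0],
    [[0, 0, -0.3], 0],
    [[0, 0, -0.3], 0],
    [[0, 0, 0], 0],
    [[0, 0, 0], 0],
    [[0, 0, 0], 0],
    [[0, 0, 0], 0],
  ],
)

```text
time: 97.8
ee_pos: [0.5938, -0.0802, 0.088]
eef_rot: [0.74, 0.673, 0.0, 0.0]
ft_force: [0.3, -0.1, -1.3]
width: 0.0255
grip_force: 50.0
```

drive_tool(
  series=[
    [[0.05, 0.5, 0], 0],
    [[0.1, 1, 0], 0],
    [[0.1, 1.2, 0], 0],
    [[0.1, 1.2, 0], 0],
    [[0.1, 1.2, 0], 0],
    [[0.1, 1.2, 0], 0],
    [[0.15, 1.4, 0], 0],
    [[0.2, 1.8, 0], 0],
    [[0.2, 1.8, 0], 0],
    [[0.2, 1.8, 0.5], 0],
  ],
)

```text
time: 99.05
ee_pos: [0.6066, 0.0523, 0.0927]
eef_rot: [0.74, 0.673, -0.0, -0.0]
ft_force: [0.2, 0.1, -1.1]
width: 0.0257
grip_force: 50.0
```

Run:
```python
from h import *
st();clips("pics/t20.png");print(((np.array([.421,.0368])-r.read_state()["ee_pos"][:2])*100).round(1))
```

```text
p [0.6066 0.0523 0.0927] yaw -5.46 along 0.0525 lat 0.0001 w 0.0257 grip 50.0 F [ 0.2  0.1 -1.1] t 99.05
blob [366, 201, 24, 24, 316] along/lat low [np.float64(-0.1519), np.float64(0.001)] high [np.float64(-0.1496), np.float64(-0.0025)]
blob [322, 212, 17, 5, 68] along/lat low [np.float64(-0.047), np.float64(-0.0108)] high [np.float64(-0.0468), np.float64(-0.014)]
[-18.6  -1.9]
```

drive_tool(
  series=[
    [[0, 0, 4.5], 0],
    [[0, 0, 4.5], 0],
    [[-3.4, 0, 0], 0],
    [[-3.4, 0, 0], 0],
    [[-3.4, 0, 0], 0],
    [[-3.4, 0, 0], 0],
    [[-2.8, -0.5, -2], 0],
    [[-2.2, -0.5, -3], 0],
    [[0, 0, -4], 0],
    [[0, 0, -4], 0],
  ],
)

```text
time: 100.35
ee_pos: [0.4212, 0.041, 0.0525]
eef_rot: [0.74, 0.672, 0.001, 0.0]
ft_force: [0.5, -0.1, -1.4]
width: 0.0255
grip_force: 50.0
```

drive_tool(
  series=[
    [[0, 0, -2.5], 0],
    [[0, 0, -1], 0],
    [[0, 0, -0.5], 0],
    [[0, 0, -0.4], 0],
    [[0, 0, -0.2], 0],
    [[0, 0, -0.15], 0],
    [[0, 0, 0], 0],
    [[0, 0, 0], 0],
    [[0, 0, 0], 0],
    [[0, 0, 0], 0],
  ],
)

```text
time: 101.6
ee_pos: [0.4208, 0.0408, 0.0054]
eef_rot: [0.74, 0.673, 0.0, 0.0]
ft_force: [0.4, -0.1, -0.9]
width: 0.0254
grip_force: 50.0
```

drive_tool(
  series=[
    [[0, 0, 0], 0],
    [[0, 0, 0], 0],
    [[0, 0, 0], 0],
    [[0, 0, 0], 0],
    [[0, 0, 5], 0],
    [[0, 0, 5], 0],
    [[0, 0, 5], 0],
    [[4, -4, 2], 0],
    [[4, -4, 0], 0],
    [[4, -4, 0], 0],
  ],
  hand=0,
)

```text
time: 102.85
ee_pos: [0.5423, -0.0802, 0.1761]
eef_rot: [0.74, 0.673, 0.001, 0.0]
ft_force: [0.5, 1.1, -0.1]
width: 0.087
grip_force: 0.0
```

drive_tool(
  series=[
    [[4, -4, 0], 0],
    [[0.4, -2.8, 0], 0],
    [[0, 0, 0], 0],
    [[0, 0, 0], 0],
    [[0, 0, -2], 0],
    [[0, 0, -2], 0],
    [[0, 0, -1.5], 0],
    [[0, 0, -1], 0],
    [[0, 0, -0.5], 0],
    [[0, 0, 0], 0],
  ],
)

```text
time: 104.1
ee_pos: [0.5848, -0.1472, 0.1055]
eef_rot: [0.74, 0.673, 0.0, 0.0]
ft_force: [0.7, 0.1, -0.9]
width: 0.0872
grip_force: 0.0
```

Run:
```python
from h import *
wclip("pics/w21.png")
```

```text
p [ 0.5848 -0.1472  0.1055] yaw -5.48 along -0.1481 lat -0.0025 w 0.0872 grip 0.0 F [ 0.7  0.1 -0.9] t 104.1
-0.1531 [[329.0, 241.0], [329.0, 272.0], [329.0, 236.0]]
-0.1481 [[329.0, 234.0], [329.0, 265.0], [329.0, 228.0]]
-0.1431 [[329.0, 227.0], [329.0, 258.0], [329.0, 221.0]]
-0.1381 [[329.0, 220.0], [329.0, 250.0], [329.0, 212.0]]
195 ................-+--------++++...............
199 ................-+-------+++++...............
203 ................-+-------+++++...............
207 ........-+++-+++++-------+++++++++++#+.......
211 .......--#+++-++++-------+++++++++++++-......
215 .......-+#++++++##+------+++++++++++#+-......
219 .......-+#+++++++#++######++++++++++#+-......
223 .......-+#++++++##++++++++++++++++++#+-......
227 .......-+#++++++##+++++++++++++++++##+-......
231 .......+++++++++++++++++++###++++++++++......
235 ......++--------+++++++++++##+++++++++++.....
239 .......+++++++++++++++++++###++++++++++-.....
243 .......++#+++++##+++++++++++#####+###++......
247 .......-+#+++++##+-+++++++--+###++++#+-......
251 .......++##+++++---+++++++---+#++++++++......
255 +++++++++++++++++++++++++++++++++++++++++++++
```

Same picture as clip 2 (bow at row 235, so along −0.149). Grasp.

drive_tool(
  series=[
    [[-0.1, -0.1, 0], 0],
    [[0, 0, -0.2], 0],
    [[0, 0, 0], 0],
    [[0, 0, 0], 0],
    [[0, 0, 0], 0],
    [[0, 0, 0], 0],
    [[0, 0, 0], 0],
    [[0, 0, 0], 0],
    [[0, 0, 0], 0],
    [[0, 0, 0], 0],
  ],
)

```text
time: 105.4
ee_pos: [0.5838, -0.1482, 0.1034]
eef_rot: [0.74, 0.672, 0.0, 0.0]
ft_force: [1.0, 0.2, -1.2]
width: 0.0868
grip_force: 0.0
```

drive_tool(
  series=[
    [[0, 0, 0], 0],
    [[0, 0, 0], 0],
    [[0, 0, 0], 0],
    [[0, 0, 0], 0],
    [[0, 0, 0], 0],
    [[0, 0, 0], 0],
    [[0, 0, 0], 0],
    [[0, 0, 0], 0],
    [[0, 0, 0], 0],
    [[0, 0, 0], 0],
  ],
  hand=1,
  newtons=35,
)

```text
time: 106.65
ee_pos: [0.5839, -0.1482, 0.1035]
eef_rot: [0.74, 0.673, 0.0, 0.0]
ft_force: [1.4, 0.2, -0.9]
width: 0.0083
grip_force: 35.0
```

drive_tool(
  series=[
    [[0, 0, 1.5], 0],
    [[0, 0, 4], 0],
    [[0, 0, 4], 0],
    [[-4, -2, 0], 1.9],
    [[-4, -2, 0], 1.9],
    [[-4, -2, 0], 1.9],
    [[-4, -2, 0], 1.9],
    [[-0.7, -0.5, 0], 2],
    [[0, 0, 0], 0],
    [[0, 0, 0], 0],
  ],
)

```text
time: 107.9
ee_pos: [0.4174, -0.2328, 0.1988]
eef_rot: [0.681, 0.732, 0.0, 0.0]
ft_force: [0.9, 0.4, 0.6]
width: 0.0086
grip_force: 34.9
```

drive_tool(
  series=[
    [[0, 0, 0], 0],
    [[0, 0, -4], 0],
    [[0, 0, -4], 0],
    [[0, 0, -4], 0],
    [[0, 0, -2], 0],
    [[0, 0, -1], 0],
    [[0, 0, -0.5], 0],
    [[0, 0, 0], 0],
    [[0, 0, 0], 0],
    [[0, 0, 0], 0],
  ],
)

```text
time: 109.15
ee_pos: [0.4172, -0.2333, 0.0439]
eef_rot: [0.681, 0.732, 0.0, 0.0]
ft_force: [-0.0, -0.6, -1.5]
width: 0.0083
grip_force: 34.9
```

drive_tool(
  series=[
    [[0, 0, 0], 0],
    [[0, 0, 0], 0],
    [[0, 0, 0], 0],
    [[0, 0, 2], 0],
    [[0, 0, 5], 0],
    [[0, 0, 5], 0],
    [[0, 3.5, 2], 0],
    [[0, 5.8, 0], 0],
    [[0, 5.8, 0], 0],
    [[0, 5.8, 0], 0],
  ],
  hand=0.75,
)

```text
time: 110.4
ee_pos: [0.4165, -0.0224, 0.1837]
eef_rot: [0.681, 0.732, 0.001, 0.0]
ft_force: [0.9, 0.1, 0.8]
width: 0.0214
grip_force: 0.0
```

Run:
```python
from wd import *
st();wedge("pics/t22.png");f="pics/t22.png"
im=cv2.imread(f)
# lid: grey blob segmentation
h=cv2.cvtColor(im,cv2.COLOR_BGR2HSV);m=((h[...,1]<40)&(im.max(2)<100)).astype(np.uint8);m[:240]=0;m[:,:110]=0;m[:,260:]=0;m[345:]=0
m=cv2.morphologyEx(m,cv2.MORPH_OPEN,np.ones((3,3),np.uint8))
n,l,s,c=cv2.connectedComponentsWithStats(m);i=1+np.argmax(s[1:,4]);print(s[i])
rc=cv2.minAreaRect(np.argwhere(l==i)[:,::-1].astype(np.float32));print(rc)
bx=[back(f,p,.006) for p in cv2.boxPoints(rc)];print(np.round(bx,4).tolist(),np.mean(bx,0).round(4))
cv2.imwrite("pics/c22.png",np.hstack([cv2.resize(im[230:350,110:260],(400,320),interpolation=cv2.INTER_CUBIC),cv2.resize(im[235:340,385:520],(400,320),interpolation=cv2.INTER_CUBIC)]))
```

```text
p [ 0.4165 -0.0224  0.1837] yaw 4.11 along -0.04 lat -0.182 w 0.0214 grip 0.0 F [0.9 0.1 0.8] t 110.4Traceback (most recent call last):
  File "<stdin>", line 2, in <module>
  File "wd.py", line 8, in wedge
    i=1+np.argmax(s[1:,4]);ys,xs=np.where(l==i)
        ~~~~~~~~~^^^^^^^^^
    return _wrapfunc(a, 'argmax', axis=axis, out=out, **kwds)
    return bound(*args, **kwds)
ValueError: attempt to get argmax of an empty sequence
```

drive_tool(
  series=[
    [[0, 4, 1], -2.5],
    [[0, 4, 1], -2.5],
    [[0, 4, 1], -2.5],
    [[0, 4, 0], -2.5],
    [[0, 3, 0], -2.5],
    [[0, 1.5, 0], -2],
    [[0, 0, 0], -2],
    [[0, 0, 0], 0],
    [[0, 0, 0], 0],
    [[0, 0, 0], 0],
  ],
  hand=0,
)

```text
time: 111.7
ee_pos: [0.4169, 0.1803, 0.2135]
eef_rot: [0.779, 0.627, 0.0, 0.0]
ft_force: [-0.5, 0.3, 0.1]
width: 0.087
grip_force: 0.0
```

Run:
```python
from h import *
st();f="pics/t22.png";snap("top",f);w="pics/w22.png";snap("wrist",w)
im=cv2.imread(f);wi=cv2.imread(w)
for P in((.422,.292,.038),(.509,.375,.008),(.469,.184,.008),(.374,.408,.008)):print(proj(w,P).round())
cv2.imwrite("pics/c22.png",np.vstack([np.hstack([cv2.resize(wi,(480,300)),cv2.resize(im[235:340,100:245],(320,300),interpolation=cv2.INTER_CUBIC)]),np.hstack([cv2.resize(im[235:340,385:520],(400,300),interpolation=cv2.INTER_CUBIC),cv2.resize(im[185:320,245:425],(400,300),interpolation=cv2.INTER_CUBIC)])]))
```

```text
p [0.4169 0.1803 0.2135] yaw -12.41 along 0.1618 lat -0.201 w 0.087 grip 0.0 F [-0.5  0.3  0.1] t 111.7
[314.  93.]
[369.   9.]
[365. 168.]
[255.   6.]
```

View pics/c22.png

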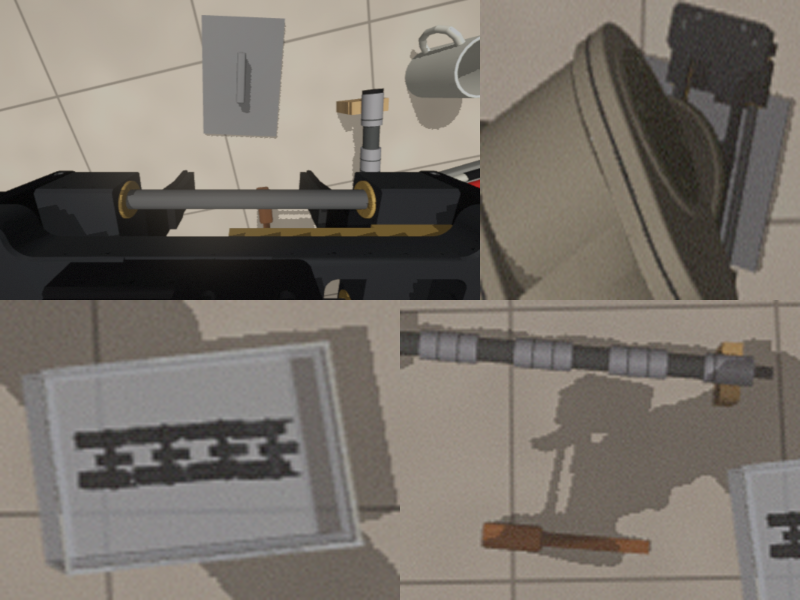

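```bash
cat > lid.py <<'E'
from h import *
from scipy.optimize import least_squares
def lid(w):
    im=cv2.imread(w);g=im.astype(int);h=cv2.cvtColor(im,cv2.COLOR_BGR2HSV)
    m=((g.max(2)-g.min(2)<14)&(g.max(2)>70)&(g.max(2)<140)).astype(np.uint8);m[225:]=0;m[:,:180]=0;m[:,440:]=0
    m=cv2.morphologyEx(m,cv2.MORPH_OPEN,np.ones((5,5),np.uint8))
    n,l,s,c=cv2.connectedComponentsWithStats(m);i=1+np.argmax(s[1:,4]);print(s[i])
    m=cv2.morphologyEx((l==i).astype(np.uint8),cv2.MORPH_CLOSE,np.ones((15,15),np.uint8))
    ct=max(cv2.findContours(m,0,2)[0],key=cv2.contourArea)
    q=cv2.approxPolyDP(ct,8,True)[:,0];print(q.tolist())
    P=np.array([back(w,p,.007)[:2] for p in ct[:,0]],np.float32)
    rc=cv2.minAreaRect(P*1000);print("rect c,size,ang",rc)
    Q=np.array([back(w,p,.007) for p in q]);print(Q.round(4).tolist(),Q.mean(0))
if __name__=="__main__": lid("pics/w22.png")
E
python3 lid.py
```

```text
[  269    21   111   161 16306]
[[270, 21], [272, 177], [367, 181], [378, 25]]
rect c,size,ang ((428.034912109375, 277.19537353515625), (197.8839111328125, 138.1309814453125), 75.5697021484375)
[[0.3875, 0.3888, 0.007], [0.3381, 0.1997, 0.007], [0.4685, 0.1652, 0.007], [0.5173, 0.3557, 0.007]] [0.42787626 0.27736172 0.007     ]
```

drive_tool(
  series=[
    [[0.5, 4, 0], -1],
    [[0.6, 4, 0], -1],
    [[0, 1.7, -2], 0],
    [[0, 0, -4], 0],
    [[0, 0, -4], 0],
    [[0, 0, -4], 0],
    [[0, 0, -3], 0],
    [[0, 0, -2], 0],
    [[0, 0, -1], 0],
    [[0, 0, 0], 0],
  ],
)

```text
time: 113.05
ee_pos: [0.4277, 0.2776, 0.0132]
eef_rot: [0.79, 0.613, -0.0, 0.0]
ft_force: [-0.2, 0.2, 0.0]
width: 0.087
grip_force: 0.0
```

Run:
```python
from h import *
st()
f="pics/t22.png";g=cv2.GaussianBlur(cv2.imread(f,0),(3,3),0).astype(float)
# box rim outer edges: sample along expected edges, find the strongest gradient, fit lines
B=np.array([.4215,-.2985]);a=np.radians(4.1);by=np.array([-np.sin(a),np.cos(a)]);bx=np.array([np.cos(a),np.sin(a)])
for nm,hx,hy,ax in(("+x",.075,.105,0),("-x",-.075,.105,0),("+y",.075,.105,1),("-y",.075,-.105,1)):
    for s in(-.8,-.4,0,.4,.8):
        offs=np.arange(-.014,.0141,.0005);v=[]
        for o in offs:
            P=B+((hx+o)*bx+s*.105*by if ax==0 else s*.075*bx+(hy+o)*by)
            u=proj(f,[*P,.095]);v.append(cv2.getRectSubPix(g.astype(np.float32),(1,1),tuple(map(float,u)))[0,0])
        d=np.gradient(v);k=np.argsort(-abs(d))[:1];print(nm,s,offs[k].round(4),d[k].round(1),np.round(v[::4]).astype(int).tolist())
```

```text
p [0.4277 0.2776 0.0132] yaw -14.38 along 0.2597 lat -0.1996 w 0.087 grip 0.0 F [-0.2  0.2  0. ] t 113.05
+x -0.8 [0.] [-5.1] [101, 108, 120, 128, 131, 137, 139, 126, 108, 101, 105, 115, 132, 143, 145]
+x -0.4 [-0.0005] [-4.7] [139, 143, 146, 143, 141, 143, 139, 125, 111, 106, 109, 120, 137, 148, 149]
+x 0 [-0.001] [-4.9] [141, 144, 146, 142, 141, 144, 135, 117, 106, 103, 104, 104, 104, 104, 103]
+x 0.4 [-0.0015] [-3.5] [140, 144, 145, 143, 139, 135, 122, 109, 103, 103, 103, 103, 104, 103, 103]
+x 0.8 [-0.002] [-3.9] [141, 145, 144, 141, 138, 132, 119, 106, 101, 102, 102, 103, 102, 101, 102]
-x -0.8 [0.] [5.4] [100, 100, 101, 101, 100, 101, 110, 129, 140, 130, 116, 115, 112, 103, 99]
-x -0.4 [-0.0005] [3.1] [104, 104, 103, 102, 103, 105, 111, 122, 126, 120, 118, 120, 123, 128, 136]
-x 0 [-0.003] [3.5] [120, 109, 102, 101, 102, 105, 117, 129, 126, 118, 119, 122, 125, 132, 138]
-x 0.4 [0.0015] [-2.6] [145, 145, 145, 145, 145, 145, 144, 137, 127, 122, 124, 124, 127, 136, 140]
-x 0.8 [0.0005] [-3.7] [143, 142, 142, 142, 142, 145, 147, 140, 127, 121, 123, 123, 127, 136, 141]
+y -0.8 [-0.0
[... 273 characters left out ...]
2, 125, 132]
+y 0.4 [-0.002] [-3.6] [140, 140, 141, 145, 149, 148, 139, 126, 119, 120, 122, 121, 121, 123, 131]
+y 0.8 [-0.001] [-3.1] [142, 142, 142, 145, 148, 149, 139, 126, 121, 121, 122, 122, 120, 119, 115]
-y -0.8 [0.003] [-3.6] [143, 143, 143, 144, 143, 141, 140, 141, 137, 123, 117, 125, 128, 119, 105]
-y -0.4 [0.0005] [4.1] [102, 102, 102, 102, 102, 103, 111, 126, 136, 129, 119, 121, 127, 122, 109]
-y 0 [-0.0005] [4.] [102, 100, 100, 101, 103, 104, 110, 122, 133, 131, 123, 122, 127, 124, 114]
-y 0.4 [-0.0005] [3.8] [104, 104, 104, 104, 105, 104, 107, 119, 131, 131, 123, 122, 127, 127, 117]
-y 0.8 [0.001] [3.6] [103, 104, 104, 104, 104, 104, 105, 115, 128, 132, 123, 119, 125, 127, 119]
```

drive_tool(
  series=[
    [[0, 0, -0.5], 0],
    [[0, 0, -0.4], 0],
    [[0, 0, 0], 0],
    [[0, 0, 0], 0],
    [[0, 0, 0], 0],
    [[0, 0, 0], 0],
    [[0, 0, 0], 0],
    [[0, 0, 0], 0],
    [[0, 0, 0], 0],
    [[0, 0, 0], 0],
  ],
)

```text
time: 114.3
ee_pos: [0.4278, 0.2778, 0.0044]
eef_rot: [0.79, 0.613, 0.0, 0.0]
ft_force: [0.0, 0.3, -0.2]
width: 0.087
grip_force: 0.0
```

drive_tool(
  series=[
    [[0, 0, 0], 0],
    [[0, 0, 0], 0],
    [[0, 0, 0], 0],
    [[0, 0, 0], 0],
    [[0, 0, 0], 0],
    [[0, 0, 0], 0],
    [[0, 0, 0], 0],
    [[0, 0, 0], 0],
    [[0, 0, 0], 0],
    [[0, 0, 0], 0],
  ],
  hand=1,
  newtons=55,
)

```text
time: 115.55
ee_pos: [0.4278, 0.2778, 0.0044]
eef_rot: [0.79, 0.613, 0.0, 0.0]
ft_force: [0.2, -0.7, -0.4]
width: 0.0131
grip_force: 55.0
```

drive_tool(
  series=[
    [[0, 0, 2], 0],
    [[0, 0, 4], 0],
    [[0, 0, 5], 0],
    [[0, -2, 4.5], 0],
    [[0, -4, 0], 1.5],
    [[-0.1, -5, 0], 1.5],
    [[-0.1, -5, 0], 2],
    [[-0.1, -5, 0], 2],
    [[-0.1, -5, 0], 2],
    [[-0.1, -5, 0], 2],
  ],
)

```text
time: 116.8
ee_pos: [0.4222, -0.0338, 0.1592]
eef_rot: [0.727, 0.686, 0.0, -0.0]
ft_force: [1.2, -0.0, -2.1]
width: 0.013
grip_force: 55.0
```

drive_tool(
  series=[
    [[-0.1, -5, 0], 2],
    [[-0.1, -5, 0], 2],
    [[0, -5, 0], 2],
    [[0, -5, 0], 1.8],
    [[0, -4, 0], 0],
    [[0, -2.7, 0], 0],
    [[0, 0, 0], 0],
    [[0, 0, 0], 0],
    [[0, 0, 0], 0],
    [[0, 0, 0], 0],
  ],
)

```text
time: 118.05
ee_pos: [0.421, -0.2984, 0.1595]
eef_rot: [0.679, 0.734, 0.0, -0.0]
ft_force: [-0.5, 0.0, -3.3]
width: 0.0136
grip_force: 55.0
```

```bash
cat > lp.py <<'E'
from h import *
def lidbox(f,zt,c,yaw):
    """edge offsets of the held lid (panel top at zt) about a guess pose"""
    snap("top",f);g=cv2.GaussianBlur(cv2.imread(f,0),(3,3),0).astype(np.float32);a=np.radians(yaw);by=np.array([-np.sin(a),np.cos(a)]);bx=np.array([np.cos(a),np.sin(a)])
    for nm,h,ax in(("+x",.069,0),("-x",-.069,0),("+y",.099,1),("-y",-.099,1)):
        for s in(-.85,-.6,-.3,0,.3,.6,.85):
            offs=np.arange(-.012,.0121,.0005);v=[]
            for o in offs:
                P=c+((h+o)*bx+s*.099*by if ax==0 else s*.069*bx+(h+o)*by)
                v.append(float(cv2.getRectSubPix(g,(1,1),tuple(map(float,proj(f,[*P,zt]))))[0,0]))
            d=np.gradient(v);k=np.argmax(abs(d));print(nm,s,offs[k].round(4),d[k].round(1),np.round(v[::6]).astype(int).tolist())
E
python3 - <<'E'
from lp import *
st();s=r.read_state();p=s["ee_pos"];lidbox("pics/t23.png",p[2]-.0044+.008,p[:2],4.4)
E
```

```text
p [ 0.421  -0.2984  0.1595] yaw 4.49 along -0.3143 lat -0.1511 w 0.0136 grip 55.0 F [-0.5  0.  -3.3] t 118.05
+x -0.85 0.008 -3.0 [58, 71, 80, 88, 92, 95, 89, 73, 65]
+x -0.6 0.002 -2.2 [56, 64, 69, 70, 65, 52, 51, 51, 51]
+x -0.3 0.0025 -5.1 [88, 91, 90, 91, 89, 64, 49, 51, 50]
+x 0 0.0055 -3.0 [76, 75, 74, 75, 78, 72, 55, 48, 49]
+x 0.3 0.0105 3.8 [91, 92, 92, 92, 102, 105, 98, 104, 124]
+x 0.6 0.011 5.2 [95, 94, 92, 94, 101, 106, 98, 106, 134]
+x 0.85 0.0075 4.2 [94, 94, 94, 93, 101, 107, 107, 129, 142]
-x -0.85 0.012 6.2 [91, 90, 88, 88, 88, 99, 97, 69, 88]
-x -0.6 0.0105 -5.0 [81, 80, 79, 82, 107, 117, 115, 97, 69]
-x -0.3 -0.0085 1.2 [63, 66, 70, 64, 64, 64, 62, 62, 62]
-x 0 -0.011 4.0 [51, 71, 73, 75, 74, 73, 74, 75, 75]
-x 0.3 0.0015 -6.0 [139, 138, 139, 140, 130, 99, 91, 93, 93]
-x 0.6 0.001 -5.2 [137, 138, 139, 140, 131, 103, 94, 94, 94]
-x 0.85 0.001 -6.1 [138, 136, 135, 138, 133, 101, 94, 95, 95]
+y -0.85 0.0005 3.8 [96, 96, 96, 95, 102, 121, 125, 128, 135]
+y -0.6 0.0005 4.7 [95, 95, 95, 94, 108, 131, 136, 140, 146]
+y -0.3 0.0015 4.1 [94, 94, 94, 94, 108, 131, 136, 141, 147]
+y 0 0.001 4.6 [96, 94, 95, 95, 108, 130, 133, 139, 146]
+y 0.3 0.0005 4.6 [94, 95, 93, 94, 106, 130, 136, 141, 146]
+y 0.6 -0.0005 3.6 [95, 94, 95, 96, 109, 129, 135, 139, 146]
+y 0.85 0.0015 4.1 [95, 94, 94, 95, 110, 132, 137, 141, 146]
-y -0.85 0.012 -5.0 [95, 98, 110, 122, 124, 124, 123, 112, 83]
-y -0.6 -0.0005 5.7 [120, 115, 91, 77, 104, 122, 123, 124, 124]
-y -0.3 -0.0005 -4.3 [113, 113, 115, 108, 86, 67, 62, 62, 61]
-y 0 0.0025 3.3 [65, 62, 61, 62, 68, 86, 92, 82, 65]
-y 0.3 -0.012 -2.5 [62, 49, 44, 42, 42, 43, 43, 42, 41]
-y 0.6 0.0095 1.5 [41, 41, 43, 45, 45, 43, 40, 46, 53]
-y 0.85 -0.0055 3.5 [45, 48, 63, 80, 76, 64, 53, 45, 48]
```

drive_tool(
  series=[
    [[-0.07, -0.18, -1], 0],
    [[0, 0, -1.5], 0],
    [[0, 0, -1.5], 0],
    [[0, 0, -1], 0],
    [[0, 0, -0.5], 0],
    [[0, 0, -0.3], 0],
    [[0, 0, 0], 0],
    [[0, 0, 0], 0],
    [[0, 0, 0], 0],
    [[0, 0, 0], 0],
  ],
)

```text
time: 119.35
ee_pos: [0.4201, -0.301, 0.1016]
eef_rot: [0.679, 0.734, 0.0, 0.0]
ft_force: [0.3, -1.0, -2.9]
width: 0.0137
grip_force: 55.0
```

drive_tool(
  series=[
    [[0, 0, -0.2], 0],
    [[0, 0, -0.2], 0],
    [[0, 0, -0.2], 0],
    [[0, 0, -0.2], 0],
    [[0, 0, -0.1], 0],
    [[0, 0, 0], 0],
    [[0, 0, 0], 0],
    [[0, 0, 0], 0],
    [[0, 0, 0], 0],
    [[0, 0, 0], 0],
  ],
)

```text
time: 120.6
ee_pos: [0.42, -0.3003, 0.0936]
eef_rot: [0.679, 0.734, 0.001, -0.001]
ft_force: [-10.4, 9.4, 22.4]
width: 0.0132
grip_force: 55.0
```

Run:
```python
from h import *
st();print(r.read_state()["torque"])
```

```text
p [ 0.42   -0.3003  0.0936] yaw 4.44 along -0.3163 lat -0.152 w 0.0132 grip 55.0 F [-10.4   9.4  22.4] t 120.6
[1.9144218  2.1975205  0.01183795]
```

drive_tool(
  series=[
    [[0, 0, 0.3], 0],
    [[-0.1, 0.12, 0.2], 0],
    [[0, 0, 0], 0],
    [[0, 0, 0], 0],
    [[0, 0, -0.2], 0],
    [[0, 0, -0.2], 0],
    [[0, 0, -0.1], 0],
    [[0, 0, 0], 0],
    [[0, 0, 0], 0],
    [[0, 0, 0], 0],
  ],
)

```text
time: 121.85
ee_pos: [0.4193, -0.2997, 0.0937]
eef_rot: [0.679, 0.734, 0.001, -0.0]
ft_force: [-7.4, 6.2, 19.4]
width: 0.0131
grip_force: 55.0
```

Run:
```python
from h import *
st();print(r.read_state()["torque"])
```

```text
p [ 0.4193 -0.2997  0.0937] yaw 4.42 along -0.3158 lat -0.1527 w 0.0131 grip 55.0 F [-7.4  6.2 19.4] t 121.85
[1.05588074 1.63652514 0.01070871]
```

drive_tool(
  series=[
    [[0, 0, 0.3], 0],
    [[-0.15, 0.15, 0.2], 0],
    [[0, 0, 0], 0],
    [[0, 0, 0], 0],
    [[0, 0, -0.2], 0],
    [[0, 0, -0.2], 0],
    [[0, 0, -0.1], 0],
    [[0, 0, 0], 0],
    [[0, 0, 0], 0],
    [[0, 0, 0], 0],
  ],
)

```text
time: 123.1
ee_pos: [0.4176, -0.2984, 0.0925]
eef_rot: [0.679, 0.734, 0.0, 0.0]
ft_force: [-0.1, -0.1, -2.2]
width: 0.0133
grip_force: 55.0
```

Run:
```python
from lp import *
st();print(r.read_state()["torque"])
p=r.read_state()["ee_pos"];lidbox("pics/t24.png",.099,p[:2],4.4)
```

```text
p [ 0.4176 -0.2984  0.0925] yaw 4.42 along -0.3146 lat -0.1545 w 0.0133 grip 55.0 F [-0.1 -0.1 -2.2] t 123.1
[-0.08033852 -0.1616865   0.14108929]
+x -0.85 0.0095 -5.2 [46, 48, 68, 86, 98, 118, 133, 121, 97]
+x -0.6 0.012 -0.5 [47, 47, 46, 45, 47, 48, 48, 49, 50]
+x -0.3 0.0005 -3.8 [87, 91, 90, 89, 76, 54, 51, 52, 50]
+x 0 0.0025 -3.7 [72, 71, 74, 76, 78, 66, 51, 51, 51]
+x 0.3 0.008 -4.3 [90, 91, 91, 93, 108, 130, 137, 116, 98]
+x 0.6 0.0085 -5.7 [92, 93, 93, 94, 107, 132, 138, 112, 96]
+x 0.85 0.002 4.0 [93, 92, 94, 94, 108, 132, 135, 116, 122]
-x -0.85 0.0065 -0.3 [90, 90, 89, 88, 88, 87, 86, 85, 85]
-x -0.6 0.012 -0.4 [83, 82, 81, 81, 80, 79, 78, 77, 76]
-x -0.3 0.0105 0.8 [72, 72, 70, 69, 67, 65, 65, 68, 72]
-x 0 -0.009 4.8 [44, 60, 81, 86, 86, 74, 69, 71, 71]
-x 0.3 0.0005 -5.8 [137, 137, 138, 141, 125, 96, 92, 92, 91]
-x 0.6 0.0005 -5.6 [137, 138, 139, 142, 125, 98, 93, 93, 93]
-x 0.85 -0.0005 -5.2 [136, 136, 138, 141, 119, 96, 94, 96, 95]
+y -0.85 0.001 5.2 [95, 95, 95, 95, 112, 137, 129, 116, 115]
+y -0.6 0.001 5.7 [95, 95, 94, 95, 112, 139, 132, 119, 117]
+y -0.3 0.001 5.4 [92, 93, 94, 94, 111, 137, 134, 119, 117]
+y 0 0.0005 4.6 [95, 94, 93, 95, 110, 136, 135, 119, 117]
+y 0.3 0.0015 5.1 [95, 96, 94, 93, 110, 140, 136, 121, 117]
+y 0.6 0.001 6.0 [94, 93, 93, 94, 111, 141, 138, 121, 119]
+y 0.85 0.001 5.6 [93, 93, 91, 92, 111, 140, 139, 120, 117]
-y -0.85 -0.012 0.5 [93, 93, 91, 90, 89, 89, 87, 88, 86]
-y -0.6 -0.0005 2.3 [89, 89, 87, 89, 99, 112, 120, 122, 124]
-y -0.3 0.0035 4.4 [112, 113, 106, 85, 75, 96, 115, 119, 121]
-y 0 0.0015 -3.9 [100, 103, 105, 104, 94, 73, 62, 58, 58]
-y 0.3 -0.004 4.3 [68, 59, 65, 85, 103, 90, 65, 51, 41]
-y 0.6 -0.0105 -0.7 [48, 45, 42, 43, 44, 46, 44, 44, 43]
-y 0.85 0.011 -2.8 [46, 45, 45, 47, 55, 68, 77, 72, 55]
```

drive_tool(
  series=[
    [[0, 0, -0.05], 0],
    [[0, 0, -0.05], 0],
    [[0, 0, -0.05], 0],
    [[0, 0, 0], 0],
    [[0, 0, 0], 0],
    [[0, 0, 0], 0],
    [[0, 0, 0], 0],
    [[0, 0, 0], 0],
    [[0, 0, 0], 0],
    [[0, 0, 0], 0],
  ],
)

```text
time: 124.4
ee_pos: [0.4176, -0.2984, 0.0914]
eef_rot: [0.679, 0.734, 0.0, -0.0]
ft_force: [-1.6, 2.5, 6.1]
width: 0.0132
grip_force: 55.0
```

Run:
```python
from h import *
st();print(r.read_state()["torque"])
```

```text
p [ 0.4176 -0.2984  0.0914] yaw 4.42 along -0.3146 lat -0.1545 w 0.0132 grip 55.0 F [-1.6  2.5  6.1] t 124.4
[0.33248211 0.40511182 0.08813084]
```

drive_tool(
  series=[
    [[0, 0, 0], 0],
    [[0, 0, 0], 0],
    [[0, 0, 0], 0],
    [[0, 0, 0], 0],
    [[0, 0, 1], 0],
    [[0, 0, 3], 0],
    [[0, 0, 5], 0],
    [[0, 0, 5], 0],
    [[0, 5, 2], 0],
    [[0, 5, 0], 0],
  ],
  hand=0.4,
)

```text
time: 125.65
ee_pos: [0.4181, -0.198, 0.2533]
eef_rot: [0.68, 0.733, 0.001, 0.002]
ft_force: [1.1, 1.3, -1.2]
width: 0.0522
grip_force: 0.0
```

drive_tool(
  series=[
    [[0, 5, 0], 0],
    [[0, 6, 0], 0],
    [[0, 6, 0], 0],
    [[0, 6, 0], 0],
    [[0, 6, 0], 0],
    [[0, 6, 0], 0],
    [[0, 6, 0], 0],
    [[0, 6, 0], 0],
    [[0, 0, 0], 0],
    [[0, 0, 0], 0],
  ],
)

```text
time: 126.9
ee_pos: [0.4179, 0.271, 0.2513]
eef_rot: [0.68, 0.734, -0.0, 0.0]
ft_force: [0.6, -0.6, -0.0]
width: 0.0524
grip_force: 0.0
```

Run:
```python
from lp import *
st();f="pics/t25.png";lidbox(f,.095,np.array([.4176,-.2984]),4.4)
im=cv2.imread(f);i=cv2.imread("pics/top0.png");g=cv2.absdiff(im,i).max(2)
print("diff post/mug/tape/tray",[int((g[a:b,c:d]>60).sum()) for a,b,c,d in((180,235,205,420),(115,170,180,245),(95,175,295,350),(105,180,380,480))])
```

```text
p [0.4179 0.271  0.2513] yaw 4.39 along 0.2522 lat -0.2087 w 0.0524 grip 0.0 F [ 0.6 -0.6 -0. ] t 126.9
+x -0.85 0.0095 -5.0 [98, 98, 97, 99, 107, 126, 139, 132, 107]
+x -0.6 0.0015 4.9 [98, 97, 96, 97, 110, 136, 146, 132, 109]
+x -0.3 0.009 -4.9 [97, 98, 96, 98, 113, 134, 145, 129, 106]
+x 0 0.009 -5.4 [97, 97, 97, 98, 112, 137, 146, 125, 103]
+x 0.3 0.0085 -4.5 [98, 98, 98, 99, 113, 136, 143, 123, 104]
+x 0.6 0.009 -6.0 [97, 98, 97, 98, 112, 135, 143, 117, 99]
+x 0.85 0.0005 7.0 [73, 73, 73, 72, 98, 133, 135, 113, 101]
-x -0.85 0.0015 -6.7 [101, 100, 102, 126, 139, 107, 96, 98, 98]
-x -0.6 0.0015 -5.2 [101, 101, 105, 129, 131, 103, 97, 98, 97]
-x -0.3 0.001 -6.9 [103, 103, 104, 123, 121, 82, 72, 81, 94]
-x 0 0.001 -7.5 [102, 101, 105, 124, 117, 80, 72, 72, 71]
-x 0.3 0.0005 -7.1 [123, 107, 107, 128, 113, 76, 71, 72, 72]
-x 0.6 0.0005 -7.6 [145, 147, 147, 143, 115, 80, 74, 73, 74]
-x 0.85 0.0005 -6.9 [143, 143, 143, 141, 113, 80, 76, 77, 74]
+y -0.85 -0.002 7.0 [76, 76, 74, 78, 114, 133, 118, 121, 123]
+y -0.6 -0.001 6.9 [75, 75, 75, 78, 114, 133, 120, 121, 123]
+y -0.3 0.0005 6.6 [73, 75, 74, 78, 112, 131, 120, 120, 123]
+y 0 -0.0005 6.9 [73, 72, 72, 78, 109, 136, 126, 122, 122]
+y 0.3 -0.001 7.2 [73, 73, 72, 78, 112, 137, 126, 121, 123]
+y 0.6 0.0005 7.0 [72, 69, 68, 75, 109, 138, 128, 122, 122]
+y 0.85 0.001 6.4 [74, 72, 70, 74, 106, 132, 125, 121, 124]
-y -0.85 -0.001 -4.4 [146, 145, 147, 132, 106, 98, 97, 97, 99]
-y -0.6 -0.002 -5.5 [99, 104, 129, 132, 105, 97, 97, 98, 97]
-y -0.3 -0.0005 -4.1 [100, 107, 128, 130, 106, 97, 97, 96, 96]
-y 0 -0.0015 -4.9 [101, 105, 126, 134, 109, 97, 97, 97, 98]
-y 0.3 -0.001 -4.8 [104, 105, 125, 133, 109, 98, 98, 97, 96]
-y 0.6 -0.0015 -4.2 [105, 106, 124, 133, 110, 97, 97, 99, 100]
-y 0.85 -0.0005 -4.7 [106, 106, 124, 136, 112, 96, 97, 98, 97]
diff post/mug/tape/tray [332, 0, 0, 0]
```

```bash
python3 -c "
from h import *
print(r.close_job())"
```

```text
the job is handed in; nothing more can be done
None
```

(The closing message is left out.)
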